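Nest the hanging taper sleeves loosely and cap them

TASK

Take the dust cap off the nesting stand and stand it upright on the plate beside it. Lift every tapered sleeve off the hanging rail and nest them all, wide end up, one in another in the stand's seat, each let down gently until the tapers just meet and never pressed home - the seat is sprung and must not be pushed down hard, or they jam. Finally put the dust cap, knob up, loosely into the top sleeve; leave the other things alone.

Things in the scene. Friction and masses are not known exactly. Their poses are not given: they have to be found in the camera images.
- sleeve_1_mid (a point): steel tapered sleeve, open at both ends, wide end up, 80 mm long, 0.1 to 0.21 kg. Point: on its axis, 40 mm above the bottom rim; z to the wide end, x to its hook. Diameter outside 40 mm (bottom) to 60 (top), inside 32 to 52. Collar 27 to 40 mm above the point, with two grip flats 66 mm apart across y, 26 mm wide. sleeve_1..4 are alike; absent ones read None
- sleeve_2_mid (a point): a sleeve like sleeve_1. The hook of each: 22 mm wide, at +x, from the collar out to 56 mm from the axis, top 44 mm above the point; its pad, which faces the rail, 42 to 46 mm out and 16 to 44 mm above the point; its lip, behind the rail, 52 to 56 mm out and 26 to 44 mm above the point
- sleeve_3_mid (a point): a sleeve like sleeve_1. Each starts hanging on the rail by its hook, wide end up, leaning at most 5 degrees. Raised 25 mm its lip is clear of the rail, and it can then be drawn away towards its -x side
- sleeve_4_mid (a point): a sleeve like sleeve_1. Lowered small end first into the seat, its point rests 8 mm below the seat's mouth; in another sleeve, 32 mm above that sleeve's point, held by the taper alone, with a gap of some 20 mm between collars. Hooks may point any way in the nest
- cap_mid (a point): grey dust cap, black knob on top, 76 mm tall, 0.08 to 0.17 kg. Point: on its axis, 38 mm above its flat bottom. Plug 45 mm across at the bottom, 54 at 40 mm up; flange 66 mm across, 40 to 48 mm up; round knob 26 mm across, 58 to 76 mm up. Starts resting in the seat, point 8 mm above the seat's mouth; set in a sleeve its point rests 48 mm above the sleeve's. Stands on its bottom
- seat_mouth (a point): centre of the mouth (top rim) of the nesting stand's seat: a grey round cup, 68 mm across outside, 52 inside at the mouth, narrowing downward with the sleeves' taper; mouth 78 mm above the plate. The stand's dark round foot is 120 mm across and loose on the plate (1.2 kg in all), so it may get shifted
- seat (a joint): how far the sprung, damped seat is pushed down: 0 at rest, at most 0.009 m. It starts to sink under about 8 N (the weight of a full nest may sink it 1 mm), then 1 mm for each further 2 N
- rail_top (a point): middle of the top edge of the fixed hanging rail: an upright aluminium strip 5 mm thick, 420 mm long along y, 50 mm tall, top edge 150 mm above the plate, on two dark feet 110 mm long. Sleeves hang on its -x side, axes 49 mm before its middle plane, at least 97 mm apart
- gear: a steel spur gear with a hub, 51 mm across, 20 mm tall, flat on the plate; a bystander, leave it alone
- plug_gauge: a plug gauge with a dark handle, 21 mm thick and 118 mm long along its own y, lying on the plate; a bystander, leave it alone
- ring_gauge: a steel ring gauge, 54 mm across, 18 mm tall, flat on the plate; a bystander, leave it alone
- flange_part: a turned flange with a boss, 70 mm across, 31 mm tall, flat on the plate; a bystander, leave it alone
There are look-alikes about, which are no part of the job. Leave any green or pink look-alike of the part that bears cap_mid alone.

How it is judged:
By the outcome, as a careful person would: the job done as asked, in the order asked, and still so for the second after the job is handed in, with the robot touching nothing.
Of sleeve_1, sleeve_2, sleeve_3, sleeve_4 only 3 to 4 are there at a start; the rules pass over those that are not, and their reading is None.
At some moment in a run one of nest_stand may be knocked a few centimetres aside while the robot is not near it.
It also fails if it takes over 208 s, if anything falls off the work surface, if the arm or the gripper's body presses on something with over 40 N, if the wrist force passes 120 N, or if a joint passes its speed limit or range.

ROBOT

A 6-joint arm with a two-finger parallel gripper is mounted at the origin on a cart in front of the work surface, level with it; the furniture and walls round the work are solid. World frame = base frame: x ahead of the robot, y to its left, z up, the work surface at z = 0. Lengths are in m, angles in rad, forces in N, time in s.
With the tool pointing down it reaches from about 0.35 to 0.975 m from the base axis. Payload 4.9 kg.
Tool frame: the origin (TCP) lies midway between the tips of the shut fingers; the grasp point (between the pads) lies 19 mm behind it; z points along the fingers, y is the line along which they close (so a half turn about z gives the same grasp; the last joint's range is limited). The gripper opens to 85 mm and grips with 20 to 120 N. Pads are 22 mm wide; open, the fingers measure 114 mm over their backs; the gripper's body (76 mm by 85 mm) begins 54 mm behind the grasp point. The pads swing forward as they close: fully open they stand 13 mm farther back than shut.
Start: joints at [0.627, 0.053, 1.613, -0, 1.476, -0.119], TCP at [0.459, 0.424, 0.231] pointing down, gripper open.
Joint ranges: [-3.01, 3.01], [-1.01, 2.22], [0.06, 2.58], [-1.02, 4.17], [0.09, 2.62], [-3.14, 3.14]. Speed limits (rad/s): [2.57, 2.57, 3.14, 3.14, 3.14, 3.14].

INTERFACE

Orientations are given as a unit quaternion [w, x, y, z].
In Python, from plant import * gives the robot as it stands.
- The arm moves only by the tool jog_arm, never from a script. Its argument "targets" is a list of rows, each a list of 3 entries, a list of its own where there are three numbers: the shift along the tool's x, y, z in units of 25 mm (1.0 is 25 mm), then the turn, a rotation vector about the tool's x, y, z in units of 8 degrees (1.0 is 8 degrees), then the opening in per cent of the stroke, from 0 (shut) to 100 (fully open). A call has 1 to 8 rows; each row is the pose to reach, as a shift and turn from the pose commanded when the call began, along the tool's axes at that moment; what a row does not reach only later rows make up. A row lasts 1/8 s, in which the tool goes at most 62.5 mm and 10.7 degrees, less where a joint would pass 70% of its speed; a pose out of reach is approached as far as the arm can. A call with a gripper value outside its range is refused whole. The fingers move at their own pace and stop on an object; the grip force is fixed at half the most. Time passes only in rows, so rows that repeat a pose let the fingers close. It gives the time, the measured TCP pose, the force, the opening and the grip force at its end, in the units of the state.
- state(): the state, without advancing time (a new reading comes with each control period).
- grab_frame(name): name is "scene" or "top"; returns (picture, depth): 400x640x3 uint8, red, green, blue; 400x640 float32, m along the optical axis (not along the pixel's ray), 0 where there is no reading.
- camera_params(name): a dict with "fovy" (degrees; the focal length in pixels is half the picture's height over the tangent of half this angle, whatever the lens; pixels are square), "cx", "cy" (the principal point, pixels), "dist" ([k1, k2, p1, p2, k3] as OpenCV has them; the pictures are not rectified), "rvec" (rotation vector, rad) and "tvec" (3), from world to camera coordinates, as OpenCV has them. Camera axes: x right, y down, z forward; pixel columns grow to the right and rows downward; lengths in m; the calibration is good to about 2 mm. A picture is of the moment at which its call begins. camera_params takes no time and is no camera call.
- job_done(): hands the job in; it is judged then, once.
The state is a dict: "time": time; "joint_pos": joint angles; "joint_vel": joint speeds; "joint_efforts": joint torques, N m; "tool_pos": TCP position; "tool_rot": TCP orientation; "contact_force": force on the tool from outside, world axes, zero at the start; "ft_torque": the same for the moment, N m; "gripper_width": opening from 0.0 (shut) to 1.0 (fully open); "grasp_force": force on a finger pad.
Only numpy, scipy, OpenCV 4.12 (cv2) and the standard library are available. Lean on these libraries where they do the work, as an engineer would, in place of code of your own. Each camera call takes 0.05 s, during which the arm holds its last target. There are 200 camera calls.

## Working session

There is one attempt and no reset: what is moved stays moved. The work goes in short steps, Python scripts to look and compute and a tool call to move; the robot and the scene stay as the last step left them, time stands still between calls to the robot, and variables do not carry over. Pictures are saved under pics/ and viewed, at most 14 in all, crops included, and the job is handed in when it is done.

Besides the shell and the picture viewer there is one more tool, called after ">>>" as name([rows], argument=value, ...), one row to a line, values as JSON. jog_arm: Moves the arm, as the interface text tells. Its arguments: {"type":"object","properties":{"targets":{"type":"array"}},"required":["targets"]}

```bash
ls; mkdir -p pics; cat > h.py <<'E'
from plant import *
import numpy as np, cv2
from scipy.spatial.transform import Rotation as R
def cam(n):
    p=camera_params(n); f=200/np.tan(np.radians(p["fovy"])/2)
    K=np.array([[f,0,p["cx"]],[0,f,p["cy"]],[0,0,1]]); Rm=cv2.Rodrigues(np.array(p["rvec"],float))[0]
    return K,np.array(p["dist"],float),Rm,np.array(p["tvec"],float).ravel()
def cloud(n,d):
    K,D,Rm,t=cam(n); v,u=np.mgrid[0:400,0:640]
    q=cv2.undistortPoints(np.stack([u,v],-1).reshape(-1,1,2).astype(float),K,D).reshape(400,640,2)
    P=np.dstack([q*d[...,None],d[...,None]])
    return (P-t)@Rm
def ray(n,px,z):
    K,D,Rm,t=cam(n); q=cv2.undistortPoints(np.array(px,float).reshape(-1,1,2),K,D).reshape(-1,2)
    r=np.c_[q,np.ones(len(q))]@Rm; c=-Rm.T@t
    return c+r*((z-c[2])/r[:,2])[:,None]
def proj(n,X):
    K,D,Rm,t=cam(n); return cv2.projectPoints(np.array(X,float).reshape(-1,1,3),cv2.Rodrigues(Rm)[0],t,K,D)[0].reshape(-1,2)
E
python3 - <<'E'
from h import *
for n in("scene","top"):
    i,d=grab_frame(n); cv2.imwrite(f"pics/{n}0.png",i[...,::-1]); np.savez(f"{n}0.npz",i=i,d=d)
    K,D,Rm,t=cam(n); print(n,K[0,0],D,-Rm.T@t,Rm[2])
s=state();print({k:np.round(v,3) for k,v in s.items()})
E
```

```text
pics
scene 386.9044471644363 [-0.03951993  0.          0.          0.          0.        ] [ 0.23589962 -0.59415053  0.90445446] [ 0.25333494  0.59665153 -0.76146462]
top 497.1208793916507 [-0.06695522  0.          0.          0.          0.        ] [0.20895346 0.0251697  1.6209489 ] [ 0.19733712  0.01696995 -0.9801888 ]
{'time': np.float64(0.1), 'joint_pos': array([ 0.627,  0.053,  1.614,  0.   ,  1.476, -0.119]), 'joint_vel': array([-0.   , -0.003, -0.003,  0.002,  0.001, -0.001]), 'joint_efforts': array([ 0.0000e+00, -3.9491e+01, -3.7136e+01, -0.0000e+00,  4.0000e-03,
       -0.0000e+00]), 'tool_pos': array([0.459, 0.424, 0.23 ]), 'tool_rot': array([-0.   ,  0.401,  0.916, -0.001]), 'contact_force': array([-0.523, -0.038, -0.043]), 'ft_torque': array([-0.044, -0.008,  0.027]), 'grasp_force': np.float64(0.0), 'gripper_width': np.float64(1.001)}
```

View pics/scene0.png

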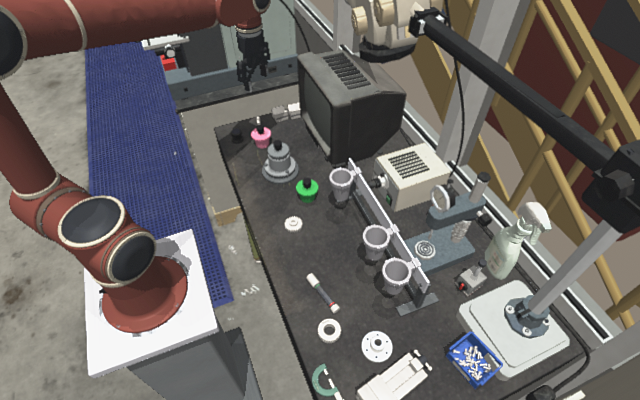

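View pics/top0.png

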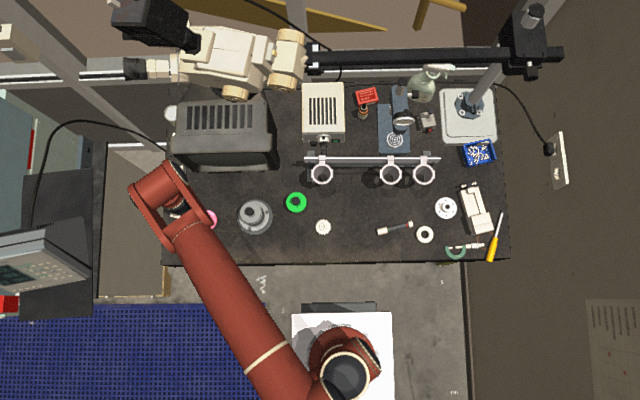

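The scene shows three sleeves on the rail, at scene (341,175), (376,240) and (396,275). The stand with the grey cap is at (278,160). The green look-alike is at (307,188) and the pink one at (261,135). Next I'll measure from the depth.

```bash
cat >> h.py <<'E'
def circ(P):  # robust circle in xy
    A=np.c_[2*P[:,:2],np.ones(len(P))]; w=np.ones(len(P))
    for _ in range(15):
        s=np.linalg.lstsq(A*w[:,None],(P[:,:2]**2).sum(1)*w,rcond=None)[0]; r=np.sqrt(s[2]+s[0]**2+s[1]**2)
        w=1/(1+(np.abs(np.hypot(*(P[:,:2]-s[:2]).T)-r)/.002)**2)
    return np.round([s[0],s[1],r],4)
E
python3 - <<'E'
from h import *
for n,bl in(("scene",dict(s1=(325,165,358,200),s2=(360,222,392,262),s3=(380,256,414,296),stand=(260,137,300,185),green=(294,176,320,202))),("top",dict(s1=(308,160,336,188),s2=(376,160,404,188),s3=(410,160,438,188),stand=(234,196,274,238),green=(284,190,310,214)))):
    z=np.load(n+"0.npz"); P=cloud(n,z["d"])
    for k,(a,b,c,e) in bl.items():
        Q=P[b:e,a:c].reshape(-1,3); Q=Q[z["d"][b:e,a:c].ravel()>0]
        h=np.histogram(Q[:,2],np.arange(-.005,.2,.01)); print(n,k,[(round(float(x)*1000),int(m)) for m,x in zip(h[0],h[1]) if m>5])
        zt=.15 if k[0]=="s" and k!="stand" else None
        if zt:
            T=Q[(abs(Q[:,2]-zt)<.004)]; 
            T=T[np.hypot(*(T[:,:2]-np.median(T[:,:2],0)).T)<.045]
            print("  top rim",T.mean(0).round(3),circ(T),T[:,0].min().round(3),T[:,0].max().round(3),T[:,1].min().round(3),T[:,1].max().round(3))
        elif k=="stand":
            for lo,hi in((.118,.13),(.083,.10),(.07,.08),(.005,.03)):
                T=Q[(Q[:,2]>lo)&(Q[:,2]<hi)]; print("  ",lo,len(T),T.mean(0).round(3),circ(T),np.ptp(T,0).round(3),T[:,2].max().round(3))
        else:
            T=Q[Q[:,2]>.02]; print("  ",T.mean(0).round(3),T.max(0).round(3))
    R_=P[(abs(P[...,2]-.15)<.003)&(P[...,0]>.4)&(P[...,0]<.75)&(abs(P[...,1])<.4)]; print(n,"rail",np.median(R_,0).round(3),R_.min(0).round(3),R_.max(0).round(3))
E
```

```text
scene s1 [(-5, 273), (5, 36), (15, 21), (25, 33), (35, 56), (45, 13), (55, 12), (65, 19), (75, 28), (85, 27), (95, 49), (105, 74), (115, 88), (125, 84), (135, 123), (145, 204), (155, 9)]
  top rim [0.579 0.052 0.149] [0.5699 0.0511 0.0302] 0.537 0.621 0.017 0.085
scene s2 [(-5, 355), (25, 23), (35, 48), (65, 17), (75, 33), (85, 47), (95, 72), (105, 91), (115, 94), (125, 85), (135, 132), (145, 273)]
  top rim [ 0.571 -0.158  0.149] [ 0.5642 -0.1579  0.0297] 0.532 0.613 -0.191 -0.124
scene s3 [(-5, 339), (25, 26), (35, 51), (65, 24), (75, 49), (85, 61), (95, 75), (105, 106), (115, 93), (125, 79), (135, 150), (145, 294)]
  top rim [ 0.569 -0.259  0.149] [ 0.5606 -0.2595  0.0301] 0.529 0.612 -0.294 -0.226
scene stand [(-5, 699), (5, 239), (15, 103), (25, 230), (35, 89), (45, 81), (55, 59), (65, 50), (75, 84), (85, 58), (95, 146), (105, 15), (115, 47), (125, 11)]
   0.118 50 [0.461 0.274 0.123] [0.4605 0.2747 0.0109] [0.025 0.031 0.009] 0.127
   0.083 200 [0.459 0.269 0.096] [0.46   0.2734 0.0267] [0.064 0.066 0.017] 0.1
   0.07 89 [0.457 0.256 0.076] [0.4627 0.2771 0.033 ] [0.065 0.042 0
[... 1004 characters left out ...]
0.0309] 0.532 0.605 -0.29 -0.225
top stand [(-5, 543), (5, 255), (15, 76), (25, 235), (35, 56), (45, 15), (55, 12), (65, 23), (75, 21), (85, 151), (95, 134), (105, 6), (115, 41), (125, 17)]
   0.118 51 [0.463 0.279 0.123] [0.4629 0.279  0.0105] [0.025 0.025 0.01 ] 0.129
   0.083 271 [0.461 0.279 0.094] [0.4631 0.2783 0.027 ] [0.064 0.064 0.017] 0.1
   0.07 31 [0.443 0.262 0.075] [0.4617 0.2788 0.0323] [0.044 0.049 0.009] 0.08
   0.005 430 [0.455 0.273 0.016] [0.4647 0.2819 0.0542] [0.131 0.13  0.025] 0.03
top green [(-5, 228), (5, 16), (35, 88), (45, 180), (65, 23), (75, 31)]
   [0.5   0.139 0.052] [0.533 0.171 0.083]
top rail [ 0.606 -0.142  0.149] [ 0.532 -0.311  0.147] [0.736 0.393 0.153]
```

```bash
cat >> h.py <<'E'
def go(p,yaw=180,tilt=0,s=None):
    s=s or state(); q=np.array(s["tool_rot"]); C=R.from_quat(q[[1,2,3,0]])
    G=R.from_euler("z",yaw,degrees=True)*R.from_euler("x",180,degrees=True)*R.from_euler("y",tilt,degrees=True)
    print("shift",np.round(C.inv().apply(np.array(p)-s["tool_pos"])/.025,2),"turn",np.round((C.inv()*G).as_rotvec(degrees=True)/8,2))
def st():
    s=state(); print("t",round(float(s["time"]),2),"p",np.round(s["tool_pos"],4),"F",np.round(s["contact_force"],2),"w",np.round(s["gripper_width"],3),"g",np.round(s["grasp_force"],1)); return s
E
python3 - <<'E'
from h import *
print("edge/gear/pink",ray("top",[(300,262),(200,264),(323,227)],0).round(3),ray("scene",[(293,224),(261,133),(305,395)],0.02).round(3))
for z in(.16,.1): go((.462,.277,z))
E
```

```text
edge/gear/pink [[0.312 0.131 0.   ]
 [0.312 0.458 0.   ]
 [0.425 0.054 0.   ]] [[ 0.421  0.044  0.02 ]
 [ 0.457  0.462  0.02 ]
 [ 0.286 -0.388  0.02 ]]
shift [-4.41 -3.88  2.81] turn [-0.01 -0.01 -5.91]
shift [-4.41 -3.88  5.21] turn [-0.01 -0.01 -5.91]
```

>>> jog_arm([
  [[-2,-1.8,1.2],[0,0,-1.3],100],
  [[-4.4,-3.9,2],[0,0,-2.6],100],
  [[-4.4,-3.9,2.4],[0,0,-3.9],100],
  [[-4.4,-3.9,2.4],[0,0,-5.2],100],
  [[-4.4,-3.9,2.6],[0,0,-5.9],60],
  [[-4.4,-3.9,2.8],[0,0,-5.9],60],
  [[-4.4,-3.9,2.8],[0,0,-5.9],60],
  [[-4.4,-3.9,2.8],[0,0,-5.9],60],
])

```text
time: 1.1
tool_pos: [0.462, 0.2774, 0.1613]
tool_rot: [-0.0, 0.001, 1.0, -0.0]
contact_force: [0.2, -0.1, -0.1]
gripper_width: 0.597
grasp_force: 0.0
```

```bash
python3 - <<'E'
from h import *
s=st(); go((.462,.277,.101))
i,d=grab_frame("scene"); cv2.imwrite("pics/a1.png",cv2.resize(i[60:240,200:360,::-1],None,fx=3,fy=3,interpolation=2)); 
i,d=grab_frame("top"); P=cloud("top",d)[185:250,220:300].reshape(-1,3); T=P[(P[:,2]>.005)&(P[:,2]<.03)]; print(circ(T))
E
```

```text
t 1.1 p [0.462  0.2774 0.1613] F [ 0.23 -0.11 -0.07] w 0.597 g 0.0
shift [-0.   -0.01  2.41] turn [-0.   -0.   -0.01]
[0.4614 0.2432 0.075 ]
```

View pics/a1.png

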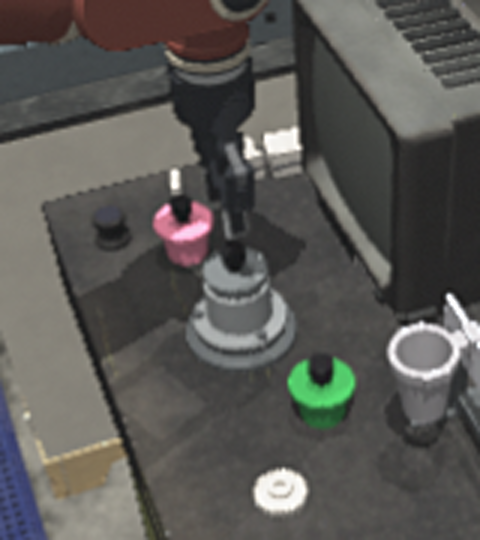

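The crop shows the fingers above the knob (crop 233,245) and the stand where I measured it.

>>> jog_arm([
  [[0,0,1.2],[0,0,0],60],
  [[0,0,2],[0,0,0],60],
  [[0,0,2.4],[0,0,0],60],
  [[0,0,2.4],[0,0,0],60],
  [[0,0,2.4],[0,0,0],20],
  [[0,0,2.4],[0,0,0],0],
  [[0,0,2.4],[0,0,0],0],
  [[0,0,2.4],[0,0,0],0],
])

```text
time: 2.2
tool_pos: [0.4629, 0.2772, 0.1026]
tool_rot: [0.001, 0.0, 1.0, 0.0]
contact_force: [-0.4, -2.4, 6.0]
gripper_width: 0.279
grasp_force: 58.8
```

>>> jog_arm([
  [[0,0,0],[0,0,0],0],
  [[0,0,0],[0,0,0],0],
  [[0,0,-0.4],[0,0,0],0],
  [[0,0,-1],[0,0,0],0],
  [[0,0,-1.8],[0,0,0],0],
  [[0,0,-2.6],[0,0,0],0],
  [[0,0,-2.6],[0,0,0],0],
])

```text
time: 3.08
tool_pos: [0.4636, 0.278, 0.1696]
tool_rot: [0.003, 0.0, 1.0, 0.001]
contact_force: [0.5, -1.3, -0.6]
gripper_width: 0.282
grasp_force: 59.2
```

```bash
python3 - <<'E'
from h import *
s=st(); go((.385,.165,.16));go((.385,.165,.053))
i,d=grab_frame("scene"); cv2.imwrite("pics/a2.png",cv2.resize(i[60:240,200:360,::-1],None,fx=3,fy=3,interpolation=2)); 
E
```

```text
t 3.08 p [0.4636 0.278  0.1696] F [ 0.49 -1.25 -0.57] w 0.282 g 59.2
shift [ 3.14 -4.52  0.36] turn [ 0.02  0.04 -0.01]
shift [ 3.16 -4.53  4.64] turn [ 0.02  0.04 -0.01]
```

View pics/a2.png

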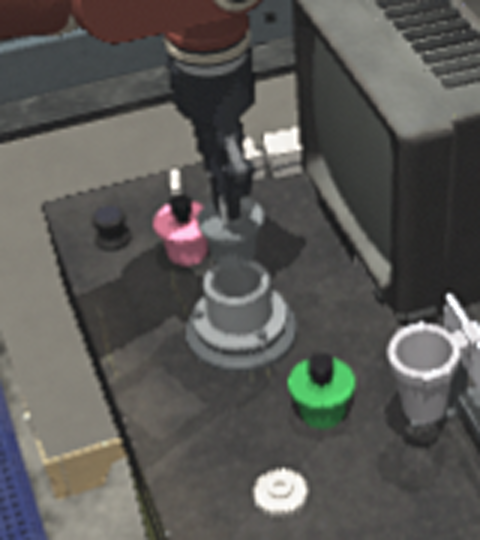

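The cap is off and held over the empty seat (crop 237,285).

>>> jog_arm([
  [[1,-1.4,0],[0,0,0],0],
  [[2.2,-3,0],[0,0,0],0],
  [[3.1,-4.5,0.4],[0,0,0],0],
  [[3.1,-4.5,2],[0,0,0],0],
  [[3.1,-4.5,3.3],[0,0,0],0],
  [[3.1,-4.5,4.2],[0,0,0],0],
  [[3.1,-4.5,4.2],[0,0,0],0],
  [[3.1,-4.5,4.2],[0,0,0],0],
])

```text
time: 4.12
tool_pos: [0.3848, 0.1649, 0.0619]
tool_rot: [0.0, 0.0, 1.0, 0.0]
contact_force: [0.6, -1.1, -0.1]
gripper_width: 0.282
grasp_force: 59.5
```

>>> jog_arm([
  [[0,0,0.1],[0,0,0],0],
  [[0,0,0.2],[0,0,0],0],
  [[0,0,0.3],[0,0,0],0],
  [[0,0,0.3],[0,0,0],0],
])

```text
time: 4.62
tool_pos: [0.3851, 0.1649, 0.0549]
tool_rot: [0.0, 0.0, 1.0, -0.0]
contact_force: [-2.2, -1.2, 4.7]
gripper_width: 0.277
grasp_force: 59.9
```

>>> jog_arm([
  [[0,0,0],[0,0,0],30],
  [[0,0,0],[0,0,0],60],
  [[0,0,0],[0,0,0],60],
  [[0,0,-0.6],[0,0,0],80],
  [[0,0,-2],[0,0,0],100],
  [[0,0,-4],[0,0,0],100],
  [[0,0,-6],[0,0,0],100],
  [[0,0,-6],[0,0,0],100],
])

```text
time: 5.62
tool_pos: [0.3873, 0.1655, 0.2103]
tool_rot: [0.005, 0.0, 1.0, 0.001]
contact_force: [0.2, 0.9, 0.1]
gripper_width: 1.001
grasp_force: 0.0
```

```bash
cat >> h.py <<'E'
def seat(zt=.078,rad=.05,guess=(.462,.277)):
    for n in("scene","top"):
        i,d=grab_frame(n); P=cloud(n,d)[d>0]; m=(abs(P[:,2]-zt)<.005)&(np.hypot(P[:,0]-guess[0],P[:,1]-guess[1])<rad); 
        print(n,m.sum(),P[m].mean(0).round(4),circ(P[m]) if m.sum()>20 else "")
E
python3 - <<'E'
from h import *
st(); seat(); seat(.045,.06,(.385,.165)); seat(.068,.03,(.385,.165))
i,d=grab_frame("scene"); cv2.imwrite("pics/a3.png",cv2.resize(i[60:240,200:360,::-1],None,fx=3,fy=3,interpolation=2)); 
for z in(.2,.117): go((.570,.052,z),181)
E
```

```text
t 5.62 p [0.3873 0.1655 0.2103] F [0.2  0.86 0.1 ] w 1.001 g 0.0
scene 134 [0.4624 0.2727 0.0778] [0.4616 0.2736 0.0298]
top 18 [0.4863 0.2887 0.0775] 
scene 157 [0.3834 0.1566 0.0481] [0.3842 0.1618 0.0279]
top 84 [0.3671 0.1683 0.0457] [0.372  0.1695 0.0182]
scene 20 [0.383  0.1565 0.0676] 
top 16 [0.3803 0.1637 0.0704] 
shift [-7.46 -4.5   0.07] turn [-0.   -0.02 -0.13]
shift [-7.47 -4.49  3.39] turn [-0.   -0.02 -0.13]
```

View pics/a3.png

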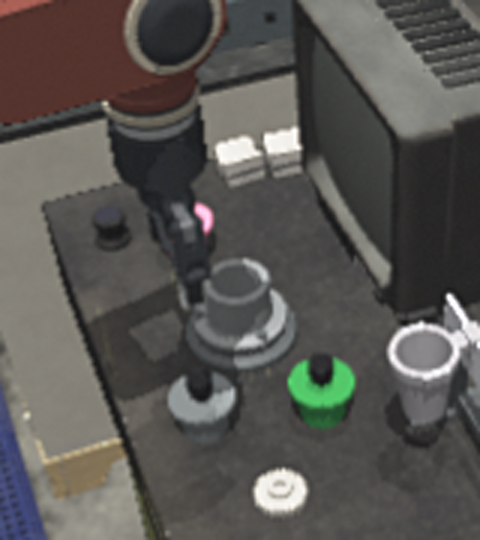

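The cap stands upright at about (0.385, 0.165), crop (200,405). On to sleeve 1.

>>> jog_arm([
  [[-2,-1.2,0],[0,0,0],100],
  [[-4,-2.4,0],[0,0,0],100],
  [[-6,-3.6,0],[0,0,0],100],
  [[-7.5,-4.5,0],[0,0,0],100],
  [[-7.5,-4.5,0],[0,0,-0.1],100],
  [[-7.5,-4.5,1],[0,0,-0.1],100],
  [[-7.5,-4.5,1.3],[0,0,-0.1],100],
  [[-7.5,-4.5,1.3],[0,0,-0.1],100],
])

```text
time: 6.98
tool_pos: [0.5706, 0.0527, 0.1703]
tool_rot: [-0.001, -0.007, 1.0, 0.0]
contact_force: [-0.5, -0.3, 0.1]
gripper_width: 0.999
grasp_force: 0.0
```

```bash
python3 - <<'E'
from h import *
st(); go((.570,.052,.117),181); seat()
i,d=grab_frame("scene"); cv2.imwrite("pics/a4.png",cv2.resize(i[90:250,270:430,::-1],None,fx=3,fy=3,interpolation=2)); 
E
```

```text
t 6.97 p [0.5706 0.0527 0.1703] F [-0.47 -0.31  0.12] w 0.999 g 0.0
shift [ 0.02 -0.03  2.13] turn [ 0.   -0.02 -0.03]
scene 144 [0.4613 0.2745 0.0778] [0.4618 0.2741 0.0292]
top 141 [0.4627 0.2801 0.0775] [0.4634 0.2802 0.0307]
```

View pics/a4.png

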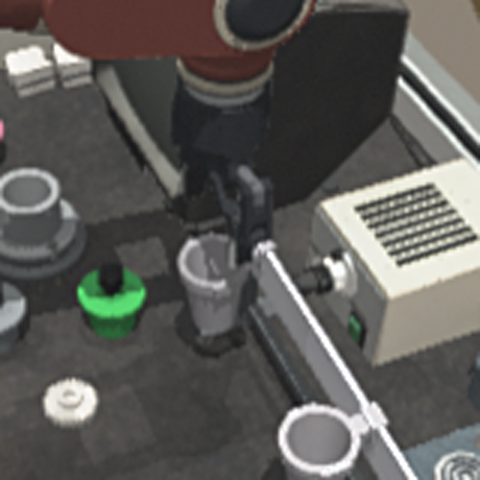

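The gripper straddles sleeve 1 (rim at crop 210,260), and the seat has not moved, at (0.4625, 0.277).

>>> jog_arm([
  [[0,0,1],[0,0,0],100],
  [[0,0,1.8],[0,0,0],100],
  [[0,0,2.1],[0,0,0],100],
  [[0,0,2.1],[0,0,0],100],
  [[0,0,2.1],[0,0,0],80],
  [[0,0,2.1],[0,0,0],60],
  [[0,0,2.1],[0,0,0],50],
  [[0,0,2.1],[0,0,0],50],
])

```text
time: 8.12
tool_pos: [0.5724, 0.0514, 0.1202]
tool_rot: [0.001, -0.006, 1.0, -0.001]
contact_force: [-3.2, -2.7, 5.6]
gripper_width: 0.762
grasp_force: 64.9
```

>>> jog_arm([
  [[0,0,0],[0,0,0],30],
  [[0,0,-0.4],[0,0,0],30],
  [[0,0,-1],[0,0,0],30],
  [[0,0,-1.4],[0,0,0],30],
  [[0,0,-1.4],[0,0,0],30],
  [[1,0,-1.6],[0,0,0],30],
  [[2,0,-2],[0,0,0],30],
  [[2,0,-2],[0,0,0],30],
])

```text
time: 9.12
tool_pos: [0.5211, 0.0516, 0.169]
tool_rot: [0.0, -0.007, 1.0, 0.0]
contact_force: [-0.1, 0.2, -1.5]
gripper_width: 0.759
grasp_force: 67.6
```

```bash
cat >> h.py <<'E'
def held(name,crop=(270,90)):
    "axis of held sleeve: orthogonal view from scene cloud, slices below fingers"
    s=st(); p=np.array(s["tool_pos"]); i,d=grab_frame("scene"); P=cloud("scene",d)[d>0]-p
    m=(np.hypot(P[:,0],P[:,1])<.045)&(P[:,2]<-.005)&(P[:,2]>-.06); P=P[m]
    for lo in(-.05,-.035,-.02):
        T=P[(P[:,2]>lo)&(P[:,2]<lo+.012)]; print("slice",lo+.006,len(T),circ(T) if len(T)>15 else "")
    h=P[:,2]; print("zmin",np.percentile(h,1).round(4) if len(h) else "")
    x,y=crop; cv2.imwrite(f"pics/{name}.png",cv2.resize(i[y:y+160,x:x+160,::-1],None,fx=3,fy=3,interpolation=2))
E
python3 - <<'E'
from h import *
held("a5",(250,70)); seat()
E
```

```text
t 9.12 p [0.5211 0.0516 0.169 ] F [-0.14  0.18 -1.53] w 0.759 g 67.6
slice -0.044000000000000004 35 [0.     0.0018 0.0208]
slice -0.029000000000000005 38 [-0.0005  0.0012  0.0222]
slice -0.014 57 [-0.0024  0.0001  0.0229]
zmin -0.0508
scene 146 [0.4607 0.2746 0.0776] [0.4603 0.2762 0.0302]
top 144 [0.4624 0.2796 0.077 ] [0.4623 0.2797 0.0311]
```

View pics/a5.png

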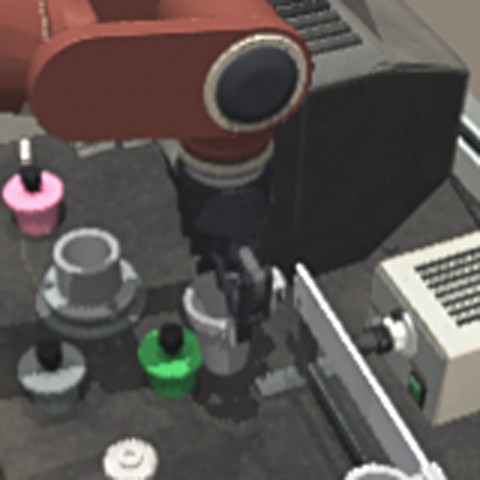

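Sleeve 1 is held clear of the rail (crop 215,320) and the seat is unmoved. I'll move over the seat and check the lean there.

```bash
cat >> h.py <<'E'
from scipy.optimize import least_squares
def lean(mid=-.011,sh=True):
    s=st(); p=np.array(s["tool_pos"]); i,d=grab_frame("scene"); P=cloud("scene",d)[d>0]-p
    P=P[(np.hypot(P[:,0],P[:,1])<.034)&(abs(P[:,1])<.031)&(P[:,2]<mid+.02)&(P[:,2]>mid-.036)]
    def f(v):
        ax=np.array([v[2],v[3],1]); ax/=np.linalg.norm(ax); Q=P-[v[0],v[1],mid]; h=Q@ax
        return (np.linalg.norm(Q-h[:,None]*ax,axis=1)-(.025+.125*h))*np.cos(.124)
    r=least_squares(f,[0,0,0,0],loss="soft_l1",f_scale=.001)
    print("lean n",len(P),"offset mm",(r.x[:2]*1e3).round(1),"lean deg x,y",np.degrees(r.x[2:]).round(1),"res",np.median(abs(r.fun)).round(4)); return r.x
E
python3 - <<'E'
from h import *
lean(); go((.463,.277,.165),180)
E
```

```text
t 9.28 p [0.5221 0.0515 0.1684] F [-0.57  0.03 -1.68] w 0.761 g 67.6
lean n 230 offset mm [-0.2 -0. ] lean deg x,y [-0.1 -5. ] res 0.0009
shift [2.25 9.05 0.14] turn [ 0.   -0.    0.09]
```

>>> jog_arm([
  [[0.5,2,0],[0,0,0],30],
  [[1.2,4.2,0],[0,0,0],30],
  [[1.8,6.5,0],[0,0,0],30],
  [[2.2,8.4,0],[0,0,0],30],
  [[2.3,9,0],[0,0,0],30],
  [[2.3,9,0],[0,0,0],30],
  [[2.3,9,0.4],[0,0,0],30],
  [[2.3,9,0.4],[0,0,0],30],
])

```text
time: 10.32
tool_pos: [0.461, 0.2742, 0.1571]
tool_rot: [-0.001, -0.006, 1.0, -0.001]
contact_force: [0.7, -0.0, -0.9]
gripper_width: 0.761
grasp_force: 67.6
```

```bash
cat >> h.py <<'E'
def foot(guess=(.462,.277)):
    "stand foot/cup from the scene and top clouds at fixed slices"
    for n in("scene","top"):
        i,d=grab_frame(n); P=cloud(n,d)[d>0]; P=P[np.hypot(P[:,0]-guess[0],P[:,1]-guess[1])<.075]
        for lo,hi in((.045,.068),(.073,.082)):
            T=P[(P[:,2]>lo)&(P[:,2]<hi)]; print(n,lo,len(T),circ(T) if len(T)>15 else "")
E
python3 - <<'E'
from h import *
lean(); foot(); go((.463,.277,.09))
i,d=grab_frame("scene"); cv2.imwrite("pics/a6.png",cv2.resize(i[60:220,200:360,::-1],None,fx=3,fy=3,interpolation=2))
E
```

```text
t 10.32 p [0.461  0.2742 0.1571] F [ 0.65 -0.01 -0.89] w 0.761 g 67.6
lean n 193 offset mm [-1.5 -1.4] lean deg x,y [-0.1 -2.5] res 0.0009
scene 0.045 195 [0.4612 0.2723 0.0295]
scene 0.073 109 [0.4618 0.2742 0.0297]
top 0.045 4 
top 0.073 1 
shift [-0.06  0.08  2.74] turn [-0.   -0.    0.08]
```

View pics/a6.png

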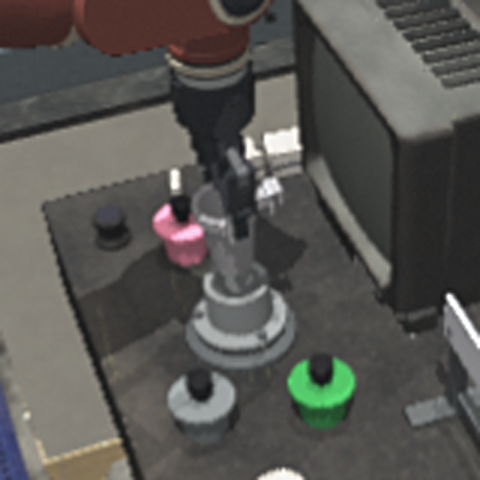

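The held sleeve's small end sits over the seat mouth (crop 235,275).

>>> jog_arm([
  [[-0.05,0.07,0.5],[0,0,0.1],30],
  [[-0.05,0.07,1.1],[0,0,0.1],30],
  [[-0.05,0.07,1.7],[0,0,0.1],30],
  [[-0.05,0.07,2.2],[0,0,0.1],30],
  [[-0.05,0.07,2.5],[0,0,0.1],30],
  [[-0.05,0.07,2.7],[0,0,0.1],30],
  [[-0.05,0.07,2.7],[0,0,0.1],30],
  [[-0.05,0.07,2.7],[0,0,0.1],30],
])

```text
time: 11.52
tool_pos: [0.4628, 0.2773, 0.0915]
tool_rot: [0.0, 0.0, 1.0, -0.0]
contact_force: [1.0, -1.4, -2.0]
gripper_width: 0.756
grasp_force: 67.5
```

>>> jog_arm([
  [[0,0,0.04],[0,0,0],30],
  [[0,0,0.08],[0,0,0],30],
  [[0,0,0.08],[0,0,0],30],
])

```text
time: 11.9
tool_pos: [0.4633, 0.2775, 0.0902]
tool_rot: [0.001, 0.0, 1.0, -0.0]
contact_force: [1.3, -2.8, 2.8]
gripper_width: 0.76
grasp_force: 68.0
```

>>> jog_arm([
  [[0,0,-0.06],[0,0,0],30],
  [[-0.02,-0.08,-0.06],[0,0,0],30],
  [[-0.02,-0.08,-0.06],[0,0,0],30],
  [[-0.02,-0.08,0],[0,0,0],30],
  [[-0.02,-0.08,0],[0,0,0],30],
])

```text
time: 12.52
tool_pos: [0.4634, 0.2762, 0.0899]
tool_rot: [0.0, 0.0, 1.0, 0.001]
contact_force: [0.2, 4.9, 0.9]
gripper_width: 0.761
grasp_force: 67.9
```

>>> jog_arm([
  [[0,0,0.05],[0,0,0],30],
  [[0,0,0.1],[0,0,0],30],
  [[0,0,0.1],[0,0,0],30],
])

```text
time: 12.9
tool_pos: [0.4639, 0.2764, 0.0881]
tool_rot: [0.001, 0.001, 1.0, 0.001]
contact_force: [-0.4, 4.9, 4.9]
gripper_width: 0.763
grasp_force: 68.3
```

>>> jog_arm([
  [[0,0.03,-0.3],[0,0,0],30],
  [[0,0.03,-0.8],[0,0,0],30],
  [[0,0.03,-1],[0,0,0],30],
  [[0,0.03,-1],[0,0,0],30],
  [[0,0.03,-1],[0,0,0],30],
])

```text
time: 13.52
tool_pos: [0.4628, 0.276, 0.1115]
tool_rot: [-0.0, 0.001, 1.0, -0.0]
contact_force: [-0.2, -0.9, -2.3]
gripper_width: 0.759
grasp_force: 67.8
```

```bash
python3 - <<'E'
from h import *
s=st(); p=np.array(s["tool_pos"])
for m in(-.011,-.019): lean(m)
foot()
i,d=grab_frame("scene"); P=cloud("scene",d)
c=proj("scene",[p])[0]; print("tcp px",c)
Q=P.reshape(-1,3)[d.ravel()>0]-p; Q=Q[np.hypot(Q[:,0],Q[:,1])<.037]
h=np.histogram(Q[:,2],np.arange(-.075,.06,.004)); print([(round(float(b)*1000),int(a)) for a,b in zip(*h)])
x,y=int(c[0])-40,int(c[1])-45
cv2.imwrite("pics/a7.png",cv2.resize(i[y:y+80,x:x+80,::-1],None,fx=7,fy=7,interpolation=2))
E
```

```text
t 13.53 p [0.4628 0.276  0.1115] F [-0.2  -0.91 -2.28] w 0.759 g 67.8
t 13.53 p [0.4628 0.276  0.1115] F [-0.2  -0.91 -2.28] w 0.759 g 67.8
lean n 270 offset mm [-1.6 -2.2] lean deg x,y [1.8 6.4] res 0.004
t 13.57 p [0.4628 0.276  0.1113] F [-0.14  0.92 -0.52] w 0.761 g 67.8
lean n 265 offset mm [-1.  -1.5] lean deg x,y [ 0.6 15.5] res 0.0039
scene 0.045 118 [0.4619 0.2771 0.0336]
scene 0.073 122 [0.4614 0.2746 0.0309]
top 0.045 1 
top 0.073 1 
tcp px [277.61916097 145.56633867]
[(-75, 19), (-71, 19), (-67, 27), (-63, 16), (-59, 21), (-55, 19), (-51, 24), (-47, 19), (-43, 25), (-39, 29), (-35, 78), (-31, 27), (-27, 16), (-23, 12), (-19, 11), (-15, 16), (-11, 11), (-7, 14), (-3, 14), (1, 18), (5, 14), (9, 4), (13, 20), (17, 21), (21, 35), (25, 37), (29, 9), (33, 2), (37, 1), (41, 2), (45, 2), (49, 2), (53, 3)]
```

View pics/a7.png

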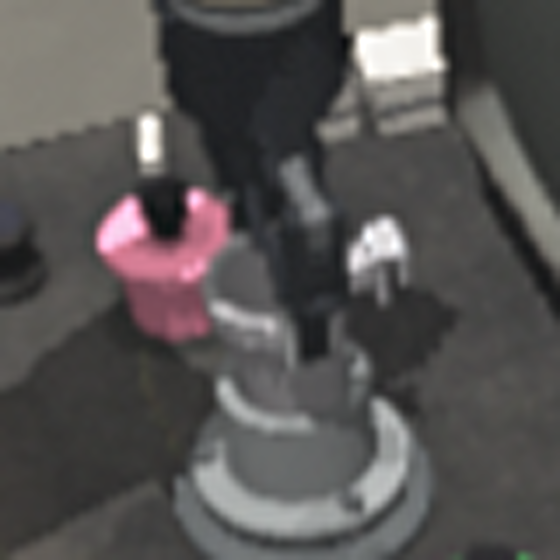

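The sleeve is about 7 mm short of seating and pushes both ways in y, so it probably leans about x. I'll raise it and measure the lean against the upright cup as reference.

>>> jog_arm([
  [[0,0.02,-0.5],[0,0,0],30],
  [[0,0.02,-1.2],[0,0,0],30],
  [[0,0.02,-2],[0,0,0],30],
  [[0,0.02,-2.4],[0,0,0],30],
  [[0,0.02,-2.4],[0,0,0],30],
  [[0,0.02,-2.4],[0,0,0],30],
])

```text
time: 14.52
tool_pos: [0.4627, 0.2766, 0.1712]
tool_rot: [-0.001, 0.0, 1.0, -0.0]
contact_force: [-0.9, 0.1, -2.1]
gripper_width: 0.762
grasp_force: 67.8
```

```bash
cat >> h.py <<'E'
def cone(P,r0,k,free=False):
    def f(v):
        ax=np.array([v[2],v[3],1]); ax/=np.linalg.norm(ax); Q=P-[v[0],v[1],0]; h=Q@ax
        return np.linalg.norm(Q-h[:,None]*ax,axis=1)-(r0+(v[4] if free else 0)+k*h)
    r=least_squares(f,[0,0,0,0]+[0]*free,loss="soft_l1",f_scale=.0007)
    return r.x,np.median(abs(r.fun))
def lean2(mid=-.012,n=3,guess=(.4625,.277)):
    s=st(); p=np.array(s["tool_pos"]); fr=[grab_frame("scene")[1] for _ in range(n)]
    A=np.concatenate([cloud("scene",d)[d>0] for d in fr])
    P=A-p-[0,0,mid]; P=P[(np.hypot(P[:,0],P[:,1])<.034)&(P[:,2]<.022)&(P[:,2]>-.036)]
    C=A-[*guess,.06]; C=C[(np.hypot(C[:,0],C[:,1])<.038)&(C[:,2]<.014)&(C[:,2]>-.02)]
    for nm,Q,r0,k in(("sleeve",P,.025,.125),("cup",C,.034,0)):
        for fr_ in(False,True):
            x,e=cone(Q,r0,k,fr_); print(nm,len(Q),"off mm",(x[:2]*1e3).round(2),"lean deg",np.degrees(x[2:4]).round(2),(x[4:]*1e3).round(2),"res",round(e*1e3,2))
E
python3 - <<'E'
from h import *
lean2(); h=0
d=grab_frame("scene")[1]; A=cloud("scene",d)[d>0]; s=state(); Q=A-s["tool_pos"]; Q=Q[np.hypot(Q[:,0],Q[:,1])<.04]; Q=Q[(Q[:,2]<.035)&(Q[:,2]>.02)]
v=np.linalg.lstsq(np.c_[Q[:,:2],np.ones(len(Q))],Q[:,2],rcond=None)[0];print("rim pts",len(Q),v, s["ft_torque"])
E
```

```text
t 14.53 p [0.4627 0.2766 0.1712] F [-0.94  0.07 -2.1 ] w 0.762 g 67.8
sleeve 610 off mm [-1.8 -1.2] lean deg [-0.33 -2.6 ] [] res 0.97
sleeve 610 off mm [-2.66 -2.  ] lean deg [-1.7  -0.55] [-1.27] res 0.86
cup 861 off mm [-0.69 -1.36] lean deg [ 0.4  -0.58] [] res 3.19
cup 861 off mm [-1.5  -5.11] lean deg [1.47 0.84] [-4.98] res 1.39
rim pts 110 [0.05761335 0.0304141  0.02653334] [0.03393605 0.01192998 0.03722975]
```

>>> jog_arm([
  [[-0.02,0.02,0.6],[0,0,0],30],
  [[-0.02,0.02,1.3],[0,0,0],30],
  [[-0.02,0.02,2],[0,0,0],30],
  [[-0.02,0.02,2.6],[0,0,0],30],
  [[-0.02,0.02,3],[0,0,0],30],
  [[-0.02,0.02,3.1],[0,0,0],30],
  [[-0.02,0.02,3.1],[0,0,0],30],
  [[-0.02,0.02,3.1],[0,0,0],30],
])

```text
time: 15.72
tool_pos: [0.4637, 0.2771, 0.0947]
tool_rot: [0.0, 0.0, 1.0, -0.0]
contact_force: [-0.5, -0.9, -2.5]
gripper_width: 0.765
grasp_force: 67.7
```

>>> jog_arm([
  [[0,0,0.04],[0,0,0],30],
  [[0,0,0.08],[0,0,0],30],
  [[0,0,0.08],[0,0,0],30],
])

```text
time: 16.1
tool_pos: [0.4638, 0.277, 0.0926]
tool_rot: [0.0, 0.0, 1.0, -0.0]
contact_force: [-3.3, -2.7, 2.0]
gripper_width: 0.761
grasp_force: 68.0
```

>>> jog_arm([
  [[0.02,-0.015,0],[0,0,0],30],
  [[0.04,-0.03,0],[0,0,0],30],
  [[0.04,-0.03,0],[0,0,0],30],
])

```text
time: 16.48
tool_pos: [0.4629, 0.2768, 0.0924]
tool_rot: [0.0, 0.001, 1.0, 0.0]
contact_force: [-0.6, -0.0, -1.1]
gripper_width: 0.758
grasp_force: 67.9
```

>>> jog_arm([
  [[0,0,0.04],[0,0,0],30],
  [[0,0,0.08],[0,0,0],30],
  [[0,0,0.08],[0,0,0],30],
])

```text
time: 16.85
tool_pos: [0.463, 0.2765, 0.0905]
tool_rot: [0.0, 0.001, 1.0, 0.0]
contact_force: [0.2, -1.2, 0.8]
gripper_width: 0.76
grasp_force: 68.0
```

>>> jog_arm([
  [[0,-0.02,0.03],[0,0,0],30],
  [[0,-0.02,0.06],[0,0,0],30],
  [[0,-0.02,0.06],[0,0,0],30],
])

```text
time: 17.23
tool_pos: [0.4631, 0.2762, 0.0892]
tool_rot: [0.001, 0.001, 1.0, 0.0]
contact_force: [1.8, -0.6, 1.9]
gripper_width: 0.76
grasp_force: 68.1
```

>>> jog_arm([
  [[0,0,0],[0,0,0],30],
  [[0,0,0],[0,0,0],30],
])

```text
time: 17.48
tool_pos: [0.4631, 0.2762, 0.0893]
tool_rot: [0.001, 0.001, 1.0, 0.0]
contact_force: [2.2, -0.5, 2.2]
gripper_width: 0.761
grasp_force: 68.1
```

>>> jog_arm([
  [[-0.02,0.02,0],[0.1,0,0],30],
  [[-0.02,0.04,0],[0.2,0,0],30],
  [[-0.02,0.04,0],[0.2,0,0],30],
  [[-0.02,0.04,0],[0.2,0,0],30],
])

```text
time: 17.98
tool_pos: [0.4633, 0.2768, 0.0889]
tool_rot: [0.0, 0.0, 1.0, -0.014]
contact_force: [2.7, -2.9, 3.2]
gripper_width: 0.761
grasp_force: 68.1
```

```bash
python3 - <<'E'
from h import *
s=st(); print(s["ft_torque"], R.from_quat(np.array(s["tool_rot"])[[1,2,3,0]]).as_matrix()[:,2].round(4))
E
```

```text
t 17.98 p [0.4633 0.2768 0.0889] F [ 2.69 -2.88  3.16] w 0.761 g 68.1
[-0.24789679 -0.27699231  0.13959052] [ 3.000e-04 -2.840e-02 -9.996e-01]
```

>>> jog_arm([
  [[-0.02,-0.02,0],[0,0,0],30],
  [[-0.03,-0.04,0],[0,0,0],30],
  [[-0.03,-0.04,0],[0,0,0],30],
])

```text
time: 18.35
tool_pos: [0.4635, 0.2766, 0.0889]
tool_rot: [-0.0, 0.001, 1.0, -0.013]
contact_force: [-1.2, 1.6, 4.3]
gripper_width: 0.757
grasp_force: 68.2
```

```bash
python3 - <<'E'
from h import *
s=st(); print(s["ft_torque"]); seat(.078,.05,(.4625,.277)); i,d=grab_frame("scene"); P=cloud("scene",d)[d>0]
P=P[np.hypot(P[:,0]-.4625,P[:,1]-.277)<.042]
h=np.histogram(P[:,2],np.arange(.06,.14,.002)); print([(round(float(b)*1000),int(a)) for a,b in zip(*h) if a])
E
```

```text
t 18.35 p [0.4635 0.2766 0.0889] F [-1.15  1.57  4.31] w 0.757 g 68.2
[0.55457125 0.21325644 0.05056227]
scene 124 [0.4582 0.261  0.0785] [0.461  0.2717 0.0288]
top 1 [0.4492 0.2956 0.0731] 
[(60, 5), (62, 13), (64, 11), (66, 13), (68, 12), (70, 8), (72, 10), (74, 14), (76, 30), (78, 39), (80, 26), (82, 7), (84, 8), (86, 9), (88, 9), (90, 4), (92, 6), (94, 10), (96, 9), (98, 5), (100, 7), (102, 9), (104, 10), (106, 13), (108, 15), (110, 12), (112, 23), (114, 27), (116, 18), (118, 12), (120, 3), (122, 5), (124, 2), (126, 3), (128, 2), (130, 1), (132, 1), (134, 1), (136, 1), (138, 2)]
```

>>> jog_arm([
  [[0,-0.02,-0.03],[-0.1,0,0],30],
  [[0,-0.03,-0.03],[-0.2,0,0],30],
  [[0,-0.03,0],[-0.2,0,0],30],
  [[0,-0.03,0],[-0.2,0,0],30],
])

```text
time: 19.0
tool_pos: [0.4637, 0.2754, 0.0889]
tool_rot: [-0.0, 0.001, 1.0, 0.0]
contact_force: [-1.3, 4.4, 2.6]
gripper_width: 0.763
grasp_force: 68.2
```

```bash
cat >> h.py <<'E'
def couple(L=.18):
    s=st(); F=s["contact_force"]; T=s["ft_torque"]; print("T",np.round(T,2),"couple x,y",np.round([T[0]-L*F[1],T[1]+L*F[0]],2))
E
python3 - <<'E'
from h import *
couple()
E
```

```text
t 19.0 p [0.4637 0.2754 0.0889] F [-1.27  4.42  2.59] w 0.763 g 68.2
T [ 0.95  0.38 -0.05] couple x,y [0.15 0.16]
```

>>> jog_arm([
  [[0.02,0.04,0],[0,0,0],30],
  [[0.02,0.04,0.02],[0,0,0],30],
  [[0.02,0.04,0.05],[0,0,0],30],
  [[0.02,0.04,0.05],[0,0,0],30],
])

```text
time: 19.5
tool_pos: [0.4636, 0.2759, 0.0877]
tool_rot: [0.0, 0.0, 1.0, -0.0]
contact_force: [0.8, 1.4, 3.2]
gripper_width: 0.76
grasp_force: 68.2
```

```bash
python3 - <<'E'
from h import *
couple()
E
```

```text
t 19.5 p [0.4636 0.2759 0.0877] F [0.84 1.45 3.22] w 0.76 g 68.2
T [0.05 0.07 0.02] couple x,y [-0.21  0.22]
```

>>> jog_arm([
  [[-0.01,0.02,0],[0,0,0],30],
  [[-0.01,0.02,0.03],[0,0,0],30],
  [[-0.01,0.02,0.05],[0,0,0],30],
  [[-0.01,0.02,0.05],[0,0,0],30],
])

```text
time: 20.0
tool_pos: [0.464, 0.2763, 0.0867]
tool_rot: [0.0, 0.0, 1.0, -0.001]
contact_force: [1.0, -3.6, 5.8]
gripper_width: 0.76
grasp_force: 68.4
```

```bash
python3 - <<'E'
from h import *
couple()
E
```

```text
t 20.0 p [0.464  0.2763 0.0867] F [ 0.98 -3.62  5.84] w 0.76 g 68.4
T [-0.44  0.06 -0.01] couple x,y [0.21 0.24]
```

>>> jog_arm([
  [[0,-0.01,-0.02],[0,0,0],30],
  [[-0.01,-0.02,-0.02],[0,0,0],30],
  [[-0.01,-0.02,-0.02],[0,0,0],30],
])

```text
time: 20.38
tool_pos: [0.4639, 0.2762, 0.0867]
tool_rot: [0.0, 0.001, 1.0, 0.0]
contact_force: [1.4, 0.1, 0.6]
gripper_width: 0.758
grasp_force: 68.1
```

```bash
python3 - <<'E'
from h import *
couple()
i,d=grab_frame("scene"); cv2.imwrite("pics/a8.png",cv2.resize(i[110:190,235:325,::-1],None,fx=7,fy=7,interpolation=2))
E
```

```text
t 20.38 p [0.4639 0.2762 0.0867] F [1.42 0.12 0.61] w 0.758 g 68.1
T [-0.2  -0.13 -0.04] couple x,y [-0.22  0.12]
```

View pics/a8.png

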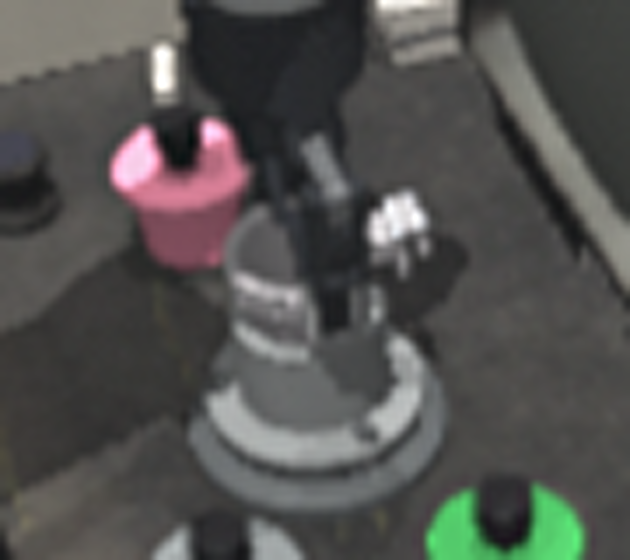

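The sleeve is almost in: its collar is just above the cup mouth (crop 270,300).

>>> jog_arm([
  [[-0.01,0,0.02],[0,0,0],30],
  [[-0.01,0,0.04],[0,0,0],30],
  [[-0.01,0,0.04],[0,0,0],30],
])

```text
time: 20.8
tool_pos: [0.4641, 0.2762, 0.0862]
tool_rot: [-0.0, 0.0, 1.0, -0.0]
contact_force: [0.5, -0.8, 5.5]
gripper_width: 0.757
grasp_force: 68.4
```

>>> jog_arm([
  [[0,0,0.02],[0,0,0],30],
  [[0,0,0.03],[0,0,0],30],
  [[0,0,0.03],[0,0,0],30],
])

```text
time: 21.18
tool_pos: [0.4643, 0.2762, 0.0858]
tool_rot: [0.0, 0.0, 1.0, -0.0]
contact_force: [-1.0, -3.2, 6.2]
gripper_width: 0.759
grasp_force: 68.5
```

>>> jog_arm([
  [[0,-0.01,-0.02],[0,0,0],30],
  [[0.01,-0.02,-0.04],[0,0,0],30],
  [[0.01,-0.02,-0.04],[0,0,0],30],
])

```text
time: 21.55
tool_pos: [0.4641, 0.2761, 0.0858]
tool_rot: [0.0, 0.001, 1.0, 0.001]
contact_force: [2.8, 1.5, -0.7]
gripper_width: 0.764
grasp_force: 68.0
```

```bash
cat >> h.py <<'E'
def hts(lo,hi,n=4,guess=(.463,.2765),r=.037):
    A=np.concatenate([cloud("scene",d)[d>0] for d in [grab_frame("scene")[1] for _ in range(n)]])
    A=A[np.hypot(A[:,0]-guess[0],A[:,1]-guess[1])<r]
    h=np.histogram(A[:,2],np.arange(lo,hi,.001)); print([(round(float(b)*1000),int(a)) for a,b in zip(*h)])
E
python3 - <<'E'
from h import *
couple(); hts(.07,.125)
E
```

```text
t 21.55 p [0.4641 0.2761 0.0858] F [ 2.82  1.47 -0.65] w 0.764 g 68.0
T [ 0.28 -0.37 -0.06] couple x,y [0.01 0.14]
[(70, 18), (71, 29), (72, 28), (73, 26), (74, 22), (75, 43), (76, 35), (77, 57), (78, 57), (79, 85), (80, 60), (81, 35), (82, 25), (83, 17), (84, 14), (85, 18), (86, 12), (87, 11), (88, 18), (89, 7), (90, 16), (91, 15), (92, 14), (93, 16), (94, 14), (95, 11), (96, 10), (97, 6), (98, 8), (99, 13), (100, 11), (101, 10), (102, 20), (103, 18), (104, 24), (105, 20), (106, 20), (107, 17), (108, 16), (109, 32), (110, 48), (111, 56), (112, 50), (113, 43), (114, 15), (115, 8), (116, 5), (117, 5), (118, 1), (119, 4), (120, 3), (121, 3), (122, 1), (123, 4)]
```

Rim minus mouth is about 32 mm, so the sleeve is seated with nearly no load. Releasing it.

>>> jog_arm([
  [[0,0,0],[0,0,0],80],
  [[0,0,0],[0,0,0],90],
  [[0,0,0],[0,0,0],100],
  [[0,0,0],[0,0,0],100],
  [[0,0,-0.8],[0,0,0],100],
  [[0,0,-2.2],[0,0,0],100],
  [[0,0,-4],[0,0,0],100],
  [[0,0,-4.6],[0,0,0],100],
])

```text
time: 22.75
tool_pos: [0.4658, 0.2765, 0.2064]
tool_rot: [0.004, 0.0, 1.0, 0.001]
contact_force: [0.2, 0.1, 0.1]
gripper_width: 0.996
grasp_force: 0.0
```

```bash
python3 - <<'E'
from h import *
couple(); hts(.074,.125,2); hts(.14,.158,3,(.564,-.157))
go((.564,-.157,.2),181.3)
E
```

```text
t 22.75 p [0.4658 0.2765 0.2064] F [0.19 0.06 0.11] w 0.996 g 0.0
T [-0.01  0.03  0.01] couple x,y [-0.02  0.07]
[(74, 12), (75, 15), (76, 26), (77, 26), (78, 44), (79, 42), (80, 29), (81, 32), (82, 17), (83, 17), (84, 7), (85, 14), (86, 9), (87, 23), (88, 12), (89, 13), (90, 12), (91, 15), (92, 11), (93, 18), (94, 7), (95, 10), (96, 13), (97, 10), (98, 14), (99, 19), (100, 14), (101, 16), (102, 17), (103, 33), (104, 23), (105, 18), (106, 25), (107, 27), (108, 40), (109, 42), (110, 53), (111, 26), (112, 17), (113, 10), (114, 2), (115, 1), (116, 0), (117, 0), (118, 0), (119, 0), (120, 0), (121, 0), (122, 0), (123, 0)]
[(140, 35), (141, 44), (142, 55), (143, 39), (144, 55), (145, 65), (146, 82), (147, 131), (148, 141), (149, 104), (150, 92), (151, 50), (152, 12), (153, 2), (154, 0), (155, 0), (156, 0)]
shift [ -4.06 -17.29  -0.02] turn [-0.01 -0.02 -0.17]
```

>>> jog_arm([
  [[-0.5,-2.2,0],[0,0,0],100],
  [[-1,-4.6,0],[0,0,0],100],
  [[-1.6,-7,0],[0,0,0],100],
  [[-2.2,-9.4,0],[0,0,0],100],
  [[-2.8,-11.8,0],[0,0,0],100],
  [[-3.4,-14.2,0],[0,0,0],100],
  [[-4,-16.4,0],[0,0,-0.2],100],
  [[-4.05,-17.3,0],[0,0,-0.2],100],
])

```text
time: 24.0
tool_pos: [0.5639, -0.1593, 0.1985]
tool_rot: [-0.002, -0.012, 1.0, 0.001]
contact_force: [1.0, 0.0, 0.6]
gripper_width: 0.999
grasp_force: 0.0
```

>>> jog_arm([
  [[0,0,0],[0,0,0],100],
  [[0,0,0],[0,0,0],100],
])

```text
time: 24.25
tool_pos: [0.5641, -0.1555, 0.2001]
tool_rot: [-0.001, -0.014, 1.0, 0.001]
contact_force: [1.5, -0.5, 0.8]
gripper_width: 0.999
grasp_force: 0.0
```

```bash
python3 - <<'E'
from h import *
couple(); seat(.1095,.045,(.463,.2765)); seat(.078,.045,(.463,.2765))
seat(.149,.036,(.564,-.157)); go((.564,-.157,.17),181.3)
E
```

```text
t 24.25 p [ 0.5641 -0.1555  0.2001] F [ 1.49 -0.54  0.76] w 0.999 g 0.0
T [-0.01 -0.03  0.04] couple x,y [0.09 0.24]
scene 161 [0.4669 0.2737 0.1091] [0.4615 0.2733 0.0294]
top 152 [0.469  0.2778 0.1093] [0.4631 0.2785 0.0301]
scene 127 [0.4593 0.2656 0.0783] [0.4605 0.2712 0.0269]
top 60 [0.4548 0.2744 0.0775] [0.4596 0.274  0.0278]
scene 213 [ 0.5612 -0.1596  0.1479] [ 0.562  -0.1597  0.0296]
top 13 [ 0.5648 -0.1866  0.1484] 
shift [ 0.03 -0.04  1.25] turn [-0.    0.    0.04]
```

>>> jog_arm([
  [[0,-0.04,0.8],[0,0,0],100],
  [[0,-0.05,1.8],[0,0,0],100],
  [[0,-0.05,2.6],[0,0,0],100],
  [[0,-0.05,3.1],[0,0,0],100],
  [[0,-0.05,3.25],[0,0,0],100],
  [[0,-0.05,3.25],[0,0,0],80],
  [[0,-0.05,3.25],[0,0,0],50],
  [[0,-0.05,3.25],[0,0,0],30],
])

```text
time: 25.55
tool_pos: [0.565, -0.1588, 0.121]
tool_rot: [0.0, -0.013, 1.0, -0.001]
contact_force: [-2.4, -1.2, 3.2]
gripper_width: 0.763
grasp_force: 65.6
```

>>> jog_arm([
  [[0,0,0],[0,0,0],30],
  [[0,0,0],[0,0,0],30],
  [[0,0,-0.4],[0,0,0],30],
  [[0,0,-1],[0,0,0],30],
  [[0,0,-1.4],[0,0,0],30],
  [[0,0,-1.4],[0,0,0],30],
  [[1,0,-2],[0,0,0],30],
  [[2,0,-3],[0,0,0],30],
])

```text
time: 26.55
tool_pos: [0.5131, -0.1588, 0.1933]
tool_rot: [-0.002, -0.014, 1.0, 0.001]
contact_force: [0.4, 0.1, -2.3]
gripper_width: 0.765
grasp_force: 67.3
```

```bash
python3 - <<'E'
from h import *
lean2(-.013); s=state(); p=s["tool_pos"]; hts(p[2]-.06,p[2]+.045,3,p[:2],.037); print(p); go((.464,.2762,.2),180)
E
```

```text
t 26.55 p [ 0.5131 -0.1588  0.1933] F [ 0.37  0.11 -2.34] w 0.765 g 67.3
sleeve 906 off mm [ 2.42 -1.74] lean deg [-0.11 -4.76] [] res 1.47
sleeve 906 off mm [ 0.09 -1.13] lean deg [-2.74 -0.1 ] [-2.23] res 0.68
cup 486 off mm [-0.23  0.62] lean deg [1.02 0.68] [] res 0.89
cup 486 off mm [-0.72 -0.35] lean deg [0.52 1.02] [-0.92] res 0.91
[(136, 0), (137, 0), (138, 0), (139, 0), (140, 0), (141, 2), (142, 3), (143, 7), (144, 8), (145, 7), (146, 5), (147, 7), (148, 9), (149, 7), (150, 10), (151, 12), (152, 7), (153, 16), (154, 6), (155, 8), (156, 12), (157, 9), (158, 16), (159, 16), (160, 14), (161, 13), (162, 14), (163, 14), (164, 20), (165, 20), (166, 20), (167, 14), (168, 19), (169, 14), (170, 23), (171, 23), (172, 22), (173, 13), (174, 23), (175, 20), (176, 18), (177, 15), (178, 8), (179, 24), (180, 26), (181, 19), (182, 21), (183, 11), (184, 20), (185, 19), (186, 23), (187, 20), (188, 13), (189, 19), (190, 21), (191, 24), (192, 16), (193, 24), (194, 18), (195, 18), (196, 21), (197, 9), (198, 18), (199, 17), (200, 10), (201, 20), (202, 16), (203, 11), (204, 9), (205, 7), (206, 20), (207, 14), (208, 24), (209, 17), (210, 19), (211, 28), (212, 28), (213, 28), (214, 26), (215, 30), (216, 36), (217, 30), (218, 39), (219, 76), (220, 82), (221, 87), (222, 71), (223, 28), (224, 20), (225, 7), (226, 11), (227, 2), (228, 6), (229, 6), (230, 7), (231, 8), (232, 6), (233, 10), (234, 8), (235, 6), (236, 4), (237, 8), (238, 4), (239, 7)]
[ 0.51491493 -0.15975714  0.19614831]
shift [ 1.55 17.46 -0.23] turn [ 0.01 -0.01  0.19]
```

>>> jog_arm([
  [[0.2,2,-0.2],[0,0,0],30],
  [[0.4,4.4,-0.2],[0,0,0],30],
  [[0.6,6.8,-0.2],[0,0,0],30],
  [[0.8,9.2,-0.2],[0,0,0],30],
  [[1,11.6,-0.2],[0,0,0],30],
  [[1.3,14,-0.2],[0,0,0],30],
  [[1.5,16.2,-0.2],[0,0,0.2],30],
  [[1.55,17.4,-0.2],[0,0,0.2],30],
])

```text
time: 27.85
tool_pos: [0.4632, 0.277, 0.1984]
tool_rot: [-0.001, -0.001, 1.0, -0.0]
contact_force: [0.3, -0.9, -2.4]
gripper_width: 0.761
grasp_force: 67.6
```

>>> jog_arm([
  [[0,0,0],[0,0,0],30],
  [[0,0,0],[0,0,0],30],
])

```text
time: 28.1
tool_pos: [0.4641, 0.274, 0.1988]
tool_rot: [-0.001, 0.0, 1.0, -0.001]
contact_force: [-0.1, -0.4, -1.7]
gripper_width: 0.76
grasp_force: 67.6
```

```bash
cat >> h.py <<'E'
def chk(zr,g=(.463,.2765)):
    "scene-only: nest rim centre (height zr) and held sleeve rim/lower part centre, same camera"
    s=st(); p=np.array(s["tool_pos"]); A=np.concatenate([cloud("scene",d)[d>0] for d in [grab_frame("scene")[1] for _ in range(3)]])
    T=A[(abs(A[:,2]-zr)<.003)&(np.hypot(A[:,0]-g[0],A[:,1]-g[1])<.045)]; print("nest rim",len(T),circ(T))
    for dz in(-.03,-.02,-.01,0.,.026):
        T=A[(abs(A[:,2]-p[2]-dz)<.004)&(np.hypot(A[:,0]-p[0],A[:,1]-p[1])<.036)]; print("held",dz,len(T),circ(T) if len(T)>20 else "")
    T=A[(A[:,2]>.005)&(A[:,2]<.03)&(np.hypot(A[:,0]-g[0],A[:,1]-g[1])<.085)]; print("foot",T[:,:2].min(0).round(3),T[:,:2].max(0).round(3))
E
python3 - <<'E'
from h import *
chk(.1095); go((.464,.2762,.125),180)
E
```

```text
t 28.1 p [0.4641 0.274  0.1988] F [-0.14 -0.37 -1.72] w 0.76 g 67.6
nest rim 317 [0.4613 0.2739 0.0296]
held -0.03 86 [0.4642 0.2721 0.0218]
held -0.02 92 [0.4635 0.2723 0.0234]
held -0.01 100 [0.4632 0.2723 0.0244]
held 0.0 101 [0.4625 0.272  0.0255]
held 0.026 219 [0.464  0.2729 0.0315]
foot [0.381 0.193] [0.545 0.348]
shift [0.02 0.12 2.98] turn [-0.   -0.   -0.02]
```

>>> jog_arm([
  [[0.06,0.07,0.5],[0,0,0],30],
  [[0.06,0.07,1.2],[0,0,0],30],
  [[0.06,0.07,1.9],[0,0,0],30],
  [[0.06,0.07,2.5],[0,0,0],30],
  [[0.06,0.07,2.8],[0,0,0],30],
  [[0.06,0.07,2.9],[0,0,0],30],
  [[0.06,0.07,2.9],[0,0,0],30],
  [[0.06,0.07,2.9],[0,0,0],30],
])

```text
time: 29.25
tool_pos: [0.4628, 0.2762, 0.1277]
tool_rot: [0.0, 0.0, 1.0, 0.0]
contact_force: [-2.1, 0.6, -2.0]
gripper_width: 0.759
grasp_force: 67.7
```

>>> jog_arm([
  [[0,0,0.04],[0,0,0],30],
  [[0,0,0.08],[0,0,0],30],
  [[0,0,0.08],[0,0,0],30],
])

```text
time: 29.62
tool_pos: [0.4628, 0.2763, 0.1256]
tool_rot: [0.0, 0.0, 1.0, 0.0]
contact_force: [-2.5, 1.5, 0.1]
gripper_width: 0.763
grasp_force: 67.8
```

>>> jog_arm([
  [[0.04,0.02,0],[0,0,0],30],
  [[0.04,0.02,0.04],[0,0,0],30],
  [[0.04,0.02,0.08],[0,0,0],30],
  [[0.04,0.02,0.08],[0,0,0],30],
])

```text
time: 30.12
tool_pos: [0.4618, 0.2765, 0.1231]
tool_rot: [-0.0, 0.001, 1.0, -0.0]
contact_force: [-0.7, 0.1, -2.5]
gripper_width: 0.76
grasp_force: 67.8
```

```bash
python3 - <<'E'
from h import *
couple()
E
```

```text
t 30.12 p [0.4618 0.2765 0.1231] F [-0.75  0.14 -2.51] w 0.76 g 67.8
T [-0.02  0.2  -0.01] couple x,y [-0.05  0.06]
```

Free now. I'll lower it further.

>>> jog_arm([
  [[0.01,0,0.04],[0,0,0],30],
  [[0.01,0,0.08],[0,0,0],30],
  [[0.01,0,0.08],[0,0,0],30],
])

```text
time: 30.5
tool_pos: [0.4618, 0.2765, 0.1216]
tool_rot: [0.0, 0.001, 1.0, -0.0]
contact_force: [-1.0, -1.0, -0.0]
gripper_width: 0.759
grasp_force: 67.9
```

>>> jog_arm([
  [[0,0,0.04],[0,0,0],30],
  [[0,0,0.06],[0,0,0],30],
  [[0,0,0.06],[0,0,0],30],
])

```text
time: 30.88
tool_pos: [0.4621, 0.2766, 0.1204]
tool_rot: [0.001, 0.001, 1.0, -0.0]
contact_force: [0.3, -2.3, 3.3]
gripper_width: 0.759
grasp_force: 68.3
```

>>> jog_arm([
  [[0,-0.02,0],[0,0,0],30],
  [[0,-0.03,0.02],[0,0,0],30],
  [[0,-0.03,0.02],[0,0,0],30],
])

```text
time: 31.25
tool_pos: [0.462, 0.2763, 0.1199]
tool_rot: [0.001, 0.001, 1.0, 0.001]
contact_force: [0.5, -0.4, 4.5]
gripper_width: 0.762
grasp_force: 68.4
```

```bash
python3 - <<'E'
from h import *
couple(); hts(.105,.155,3)
E
```

```text
t 31.25 p [0.462  0.2763 0.1199] F [ 0.5  -0.37  4.54] w 0.762 g 68.4
T [0.13 0.09 0.02] couple x,y [0.2  0.18]
[(105, 17), (106, 26), (107, 31), (108, 48), (109, 49), (110, 58), (111, 33), (112, 26), (113, 17), (114, 17), (115, 12), (116, 12), (117, 7), (118, 12), (119, 10), (120, 11), (121, 12), (122, 13), (123, 8), (124, 12), (125, 8), (126, 8), (127, 5), (128, 9), (129, 5), (130, 12), (131, 6), (132, 15), (133, 16), (134, 14), (135, 12), (136, 18), (137, 17), (138, 12), (139, 15), (140, 19), (141, 17), (142, 25), (143, 24), (144, 43), (145, 44), (146, 38), (147, 21), (148, 15), (149, 7), (150, 2), (151, 3), (152, 0), (153, 1)]
```

>>> jog_arm([
  [[-0.01,-0.01,-0.03],[-0.06,0.06,0],30],
  [[-0.01,-0.01,-0.03],[-0.06,0.06,0],30],
  [[-0.01,-0.01,0],[-0.06,0.06,0],30],
  [[-0.01,-0.01,0.02],[-0.06,0.06,0],30],
  [[-0.01,-0.01,0.02],[-0.06,0.06,0],30],
])

```text
time: 32.02
tool_pos: [0.4621, 0.2758, 0.1192]
tool_rot: [-0.004, 0.0, 1.0, 0.004]
contact_force: [0.8, 2.0, 5.0]
gripper_width: 0.762
grasp_force: 68.4
```

```bash
python3 - <<'E'
from h import *
couple()
E
```

```text
t 32.02 p [0.4621 0.2758 0.1192] F [0.79 2.02 4.99] w 0.762 g 68.4
T [ 0.48 -0.06 -0.02] couple x,y [0.12 0.08]
```

>>> jog_arm([
  [[-0.01,0.01,-0.02],[0,0,0],30],
  [[-0.01,0.02,-0.02],[0,0,0],30],
  [[-0.01,0.02,0.01],[0,0,0],30],
  [[-0.01,0.02,0.01],[0,0,0],30],
])

```text
time: 32.52
tool_pos: [0.4622, 0.2759, 0.1187]
tool_rot: [-0.004, 0.001, 1.0, 0.004]
contact_force: [1.6, 1.6, 5.9]
gripper_width: 0.766
grasp_force: 68.4
```

```bash
python3 - <<'E'
from h import *
couple()
E
```

```text
t 32.52 p [0.4622 0.2759 0.1187] F [1.55 1.55 5.89] w 0.766 g 68.4
T [ 0.31 -0.12 -0.02] couple x,y [0.03 0.15]
```

>>> jog_arm([
  [[-0.01,0.01,-0.04],[0,0,0],30],
  [[-0.03,0.02,-0.04],[0,0.05,0],30],
  [[-0.03,0.02,-0.04],[0,0.05,0],30],
  [[-0.03,0.02,-0.02],[0,0.05,0],30],
  [[-0.03,0.02,0],[0,0.05,0],30],
  [[-0.03,0.02,0],[0,0.05,0],30],
])

```text
time: 33.28
tool_pos: [0.4624, 0.2762, 0.1182]
tool_rot: [-0.008, 0.0, 1.0, 0.004]
contact_force: [-0.8, -2.3, 1.4]
gripper_width: 0.764
grasp_force: 68.1
```

```bash
python3 - <<'E'
from h import *
couple();hts(.105,.155,3)
E
```

```text
t 33.27 p [0.4624 0.2762 0.1182] F [-0.84 -2.32  1.44] w 0.764 g 68.1
T [-0.35  0.15  0.05] couple x,y [ 0.07 -0.  ]
[(105, 20), (106, 15), (107, 35), (108, 39), (109, 60), (110, 49), (111, 34), (112, 20), (113, 20), (114, 10), (115, 9), (116, 8), (117, 12), (118, 12), (119, 11), (120, 10), (121, 9), (122, 12), (123, 15), (124, 10), (125, 6), (126, 5), (127, 8), (128, 8), (129, 8), (130, 7), (131, 6), (132, 16), (133, 20), (134, 20), (135, 18), (136, 16), (137, 17), (138, 15), (139, 23), (140, 14), (141, 19), (142, 33), (143, 50), (144, 43), (145, 26), (146, 10), (147, 6), (148, 4), (149, 4), (150, 3), (151, 1), (152, 5), (153, 0)]
```

>>> jog_arm([
  [[0,-0.01,0.01],[0,0,0],30],
  [[0,-0.01,0.03],[0,0,0],30],
  [[0,-0.01,0.04],[0,0,0],30],
  [[0,-0.01,0.04],[0,0,0],30],
])

```text
time: 33.92
tool_pos: [0.4628, 0.2762, 0.1177]
tool_rot: [-0.008, 0.0, 1.0, 0.004]
contact_force: [-1.4, -2.8, 2.4]
gripper_width: 0.759
grasp_force: 68.2
```

```bash
python3 - <<'E'
from h import *
couple()
E
```

```text
t 33.92 p [0.4628 0.2762 0.1177] F [-1.38 -2.76  2.37] w 0.759 g 68.2
T [-0.57  0.41  0.08] couple x,y [-0.07  0.17]
```

>>> jog_arm([
  [[0.02,-0.02,0],[0,0,0],30],
  [[0.02,-0.02,0.01],[0,0,0],30],
  [[0.02,-0.02,0.03],[0,0,0],30],
  [[0.02,-0.02,0.03],[0,0,0],30],
])

```text
time: 34.42
tool_pos: [0.4627, 0.2761, 0.1174]
tool_rot: [-0.007, 0.0, 1.0, 0.005]
contact_force: [0.7, -0.3, 5.4]
gripper_width: 0.759
grasp_force: 68.4
```

```bash
python3 - <<'E'
from h import *
couple();hts(.105,.155,3)
E
```

```text
t 34.42 p [0.4627 0.2761 0.1174] F [ 0.69 -0.31  5.35] w 0.759 g 68.4
T [-0.19  0.19  0.01] couple x,y [-0.13  0.32]
[(105, 20), (106, 20), (107, 31), (108, 39), (109, 55), (110, 53), (111, 42), (112, 22), (113, 18), (114, 14), (115, 9), (116, 7), (117, 12), (118, 5), (119, 11), (120, 19), (121, 10), (122, 10), (123, 13), (124, 6), (125, 9), (126, 6), (127, 6), (128, 6), (129, 10), (130, 8), (131, 16), (132, 11), (133, 19), (134, 18), (135, 19), (136, 15), (137, 24), (138, 10), (139, 15), (140, 21), (141, 32), (142, 43), (143, 42), (144, 28), (145, 21), (146, 6), (147, 4), (148, 2), (149, 2), (150, 6), (151, 1), (152, 1), (153, 5)]
```

It's within about 1 mm of seated. I'll unload it and release.

>>> jog_arm([
  [[0,0,-0.03],[0,0,0],30],
  [[0,0,-0.03],[0,0,0],80],
  [[0,0,-0.03],[0,0,0],100],
  [[0,0,-0.03],[0,0,0],100],
  [[0,0,-0.8],[0,0,0],100],
  [[0,0,-2],[0,0,0],100],
  [[0,0,-3.4],[0,0,0],100],
  [[0,0,-3.4],[0,0,0],100],
])

```text
time: 35.58
tool_pos: [0.466, 0.2761, 0.2073]
tool_rot: [-0.004, 0.0, 1.0, 0.006]
contact_force: [-0.5, 0.4, 0.2]
gripper_width: 1.002
grasp_force: 0.0
```

```bash
python3 - <<'E'
from h import *
couple(); hts(.105,.155,3)
go((.5635,-.260,.2),181.3)
E
```

```text
t 35.58 p [0.466  0.2761 0.2073] F [-0.5   0.41  0.19] w 1.002 g 0.0
T [-0.   -0.06 -0.05] couple x,y [-0.08 -0.15]
[(105, 25), (106, 21), (107, 43), (108, 50), (109, 54), (110, 61), (111, 34), (112, 38), (113, 25), (114, 22), (115, 23), (116, 23), (117, 17), (118, 25), (119, 28), (120, 23), (121, 19), (122, 20), (123, 20), (124, 21), (125, 13), (126, 14), (127, 17), (128, 24), (129, 25), (130, 23), (131, 25), (132, 37), (133, 26), (134, 30), (135, 34), (136, 37), (137, 29), (138, 32), (139, 48), (140, 76), (141, 80), (142, 82), (143, 64), (144, 22), (145, 9), (146, 2), (147, 0), (148, 0), (149, 0), (150, 0), (151, 0), (152, 0), (153, 0)]
shift [ -4.03 -21.39  -0.18] turn [ 0.06 -0.11 -0.17]
```

>>> jog_arm([
  [[-0.5,-2.2,0],[0,0,0],100],
  [[-1,-4.6,0],[0,0,0],100],
  [[-1.5,-7,0],[0,0,0],100],
  [[-1.9,-9.4,0],[0,0,0],100],
  [[-2.3,-11.8,0],[0,0,0],100],
  [[-2.8,-14.2,0],[0.06,-0.1,-0.17],100],
  [[-3.2,-16.6,0],[0.06,-0.1,-0.17],100],
  [[-3.6,-18.8,-0.1],[0.06,-0.1,-0.17],100],
])

```text
time: 36.72
tool_pos: [0.5521, -0.1966, 0.1969]
tool_rot: [-0.002, -0.011, 1.0, 0.001]
contact_force: [0.9, 0.8, -0.2]
gripper_width: 0.999
grasp_force: 0.0
```

```bash
python3 - <<'E'
from h import *
couple(); seat(.1415,.045,(.463,.2765)); seat(.149,.036,(.562,-.259)); go((.563,-.259,.2),181.3)
E
```

```text
t 36.73 p [ 0.5521 -0.1966  0.1969] F [ 0.87  0.78 -0.16] w 0.999 g 0.0
T [ 0.02 -0.02 -0.02] couple x,y [-0.12  0.14]
scene 17 [0.4409 0.2529 0.1398] 
top 153 [0.4684 0.2784 0.1415] [0.4634 0.2786 0.0296]
scene 289 [ 0.564  -0.2598  0.1479] [ 0.5604 -0.2601  0.0294]
top 17 [ 0.5453 -0.2361  0.1459] 
shift [-0.38 -2.55 -0.12] turn [ 0.02 -0.03 -0.01]
```

>>> jog_arm([
  [[-0.3,-1.5,-0.1],[0,0,0],100],
  [[-0.38,-2.6,-0.1],[0,0,0],100],
  [[-0.38,-2.6,-0.1],[0,0,0],100],
  [[-0.38,-2.6,-0.1],[0,0,0],100],
])

```text
time: 37.42
tool_pos: [0.5639, -0.2588, 0.201]
tool_rot: [-0.001, -0.012, 1.0, 0.001]
contact_force: [-0.3, -0.0, 0.5]
gripper_width: 1.001
grasp_force: 0.0
```

```bash
python3 - <<'E'
from h import *
st(); go((.563,-.2595,.1195),181.3)
E
```

```text
t 37.42 p [ 0.5639 -0.2588  0.201 ] F [-0.33 -0.01  0.5 ] w 1.001 g 0.0
shift [ 0.03 -0.03  3.26] turn [ 0.01 -0.01  0.  ]
```

>>> jog_arm([
  [[0.03,-0.03,0.8],[0,0,0],100],
  [[0.03,-0.03,1.8],[0,0,0],100],
  [[0.03,-0.03,2.6],[0,0,0],100],
  [[0.03,-0.03,3.1],[0,0,0],100],
  [[0.03,-0.03,3.28],[0,0,0],100],
  [[0.03,-0.03,3.28],[0,0,0],80],
  [[0.03,-0.03,3.28],[0,0,0],50],
  [[0.03,-0.03,3.28],[0,0,0],30],
])

```text
time: 38.42
tool_pos: [0.5636, -0.2606, 0.1206]
tool_rot: [-0.0, -0.011, 1.0, -0.0]
contact_force: [-1.7, 2.1, 2.7]
gripper_width: 0.766
grasp_force: 65.7
```

>>> jog_arm([
  [[0,0,0],[0,0,0],30],
  [[0,0,0],[0,0,0],30],
  [[0,0,-0.4],[0,0,0],30],
  [[0,0,-1],[0,0,0],30],
  [[0,0,-1.4],[0,0,0],30],
  [[0,0,-1.4],[0,0,0],30],
  [[1,0,-2.4],[0,0,0],30],
  [[2,0,-4],[0,0,0],30],
])

```text
time: 39.42
tool_pos: [0.5115, -0.2608, 0.2175]
tool_rot: [-0.003, -0.012, 1.0, 0.002]
contact_force: [0.6, 0.4, -2.4]
gripper_width: 0.759
grasp_force: 67.3
```

```bash
python3 - <<'E'
from h import *
s=st(); go((.463,.2765,.23),180); seat(.1415,.045,(.463,.2765))
E
```

```text
t 39.42 p [ 0.5115 -0.2608  0.2175] F [ 0.57  0.38 -2.4 ] w 0.759 g 67.3
shift [ 1.45 21.53 -0.42] turn [ 0.02 -0.04  0.17]
scene 0 [nan nan nan] 
top 156 [0.4694 0.2789 0.1412] [0.4627 0.2787 0.0297]h.py:34: RuntimeWarning: Mean of empty slice.
  print(n,m.sum(),P[m].mean(0).round(4),circ(P[m]) if m.sum()>20 else "")
  ret = um.true_divide(
```

>>> jog_arm([
  [[0.2,2,-0.4],[0,0,0],30],
  [[0.4,4.4,-0.4],[0,0,0],30],
  [[0.6,6.8,-0.4],[0,0,0],30],
  [[0.8,9.2,-0.4],[0,0,0],30],
  [[1,11.6,-0.4],[0,0,0],30],
  [[1.2,14,-0.4],[0,0,0.17],30],
  [[1.35,16.4,-0.4],[0,0,0.17],30],
  [[1.45,18.6,-0.4],[0,0,0.17],30],
])

```text
time: 40.52
tool_pos: [0.4657, 0.2045, 0.2284]
tool_rot: [-0.001, 0.0, 1.0, -0.0]
contact_force: [1.3, 0.6, -2.4]
gripper_width: 0.758
grasp_force: 67.5
```

>>> jog_arm([
  [[0,1.5,0],[0,0,0],30],
  [[0,2.6,0],[0,0,0],30],
  [[0,2.9,0],[0,0,0],30],
  [[0,2.9,0],[0,0,0],30],
  [[0,2.9,0],[0,0,0],30],
])

```text
time: 41.15
tool_pos: [0.4667, 0.274, 0.2293]
tool_rot: [-0.001, 0.001, 1.0, -0.0]
contact_force: [-0.3, 0.3, -1.7]
gripper_width: 0.758
grasp_force: 67.7
```

```bash
python3 - <<'E'
from h import *
chk(.1415); go((.463,.2762,.155),180)
E
```

```text
t 41.15 p [0.4667 0.274  0.2293] F [-0.3   0.3  -1.66] w 0.758 g 67.7
nest rim 367 [0.462  0.2741 0.0301]
held -0.03 85 [0.4659 0.2731 0.0222]
held -0.02 97 [0.4652 0.2739 0.0238]
held -0.01 115 [0.4647 0.2732 0.0248]
held 0.0 116 [0.464  0.272  0.0255]
held 0.026 239 [0.4658 0.2724 0.0321]
foot [0.381 0.198] [0.544 0.347]
shift [0.15 0.08 2.99] turn [ 0.   -0.01 -0.02]
```

>>> jog_arm([
  [[0.12,0.08,0.5],[0,0,0],30],
  [[0.12,0.08,1.2],[0,0,0],30],
  [[0.12,0.08,1.9],[0,0,0],30],
  [[0.12,0.08,2.4],[0,0,0],30],
  [[0.12,0.08,2.7],[0,0,0],30],
  [[0.12,0.08,2.8],[0,0,0],30],
  [[0.12,0.08,2.8],[0,0,0],30],
  [[0.12,0.08,2.8],[0,0,0],30],
])

```text
time: 42.3
tool_pos: [0.4636, 0.2769, 0.16]
tool_rot: [-0.001, 0.0, 1.0, 0.0]
contact_force: [-0.7, -0.8, -2.2]
gripper_width: 0.757
grasp_force: 67.6
```

>>> jog_arm([
  [[0,0,0.04],[0,0,0],30],
  [[0,0,0.08],[0,0,0],30],
  [[0,0,0.08],[0,0,0],30],
])

```text
time: 42.68
tool_pos: [0.4636, 0.2769, 0.1579]
tool_rot: [-0.001, 0.0, 1.0, 0.0]
contact_force: [-2.4, -1.3, 0.5]
gripper_width: 0.757
grasp_force: 67.8
```

```bash
python3 - <<'E'
from h import *
couple()
E
```

```text
t 42.67 p [0.4636 0.2769 0.1579] F [-2.38 -1.31  0.54] w 0.757 g 67.8
T [-0.34  0.49  0.01] couple x,y [-0.11  0.06]
```

>>> jog_arm([
  [[0.04,-0.03,0],[0,0,0],30],
  [[0.04,-0.03,0.04],[0,0,0],30],
  [[0.04,-0.03,0.09],[0,0,0],30],
  [[0.04,-0.03,0.09],[0,0,0],30],
])

```text
time: 43.18
tool_pos: [0.4626, 0.2763, 0.1552]
tool_rot: [-0.001, 0.0, 1.0, 0.0]
contact_force: [0.2, -0.0, -1.4]
gripper_width: 0.76
grasp_force: 67.7
```

>>> jog_arm([
  [[0,0,0.03],[0,0,0],30],
  [[0,0,0.06],[0,0,0],30],
  [[0,0,0.06],[0,0,0],30],
])

```text
time: 43.55
tool_pos: [0.4628, 0.2763, 0.1542]
tool_rot: [-0.0, 0.0, 1.0, 0.0]
contact_force: [0.3, 0.1, -0.3]
gripper_width: 0.761
grasp_force: 67.8
```

```bash
python3 - <<'E'
from h import *
couple()
E
```

```text
t 43.55 p [0.4628 0.2763 0.1542] F [ 0.34  0.06 -0.33] w 0.761 g 67.8
T [0.04 0.1  0.02] couple x,y [0.03 0.16]
```

>>> jog_arm([
  [[-0.02,0,0],[0,0.08,0],30],
  [[-0.02,0,0.03],[0,0.08,0],30],
  [[-0.02,0,0.06],[0,0.08,0],30],
  [[-0.02,0,0.06],[0,0.08,0],30],
])

```text
time: 44.05
tool_pos: [0.4631, 0.2762, 0.1525]
tool_rot: [-0.006, 0.0, 1.0, 0.0]
contact_force: [0.1, 0.4, 0.1]
gripper_width: 0.759
grasp_force: 67.8
```

```bash
python3 - <<'E'
from h import *
couple();hts(.135,.19,3)
E
```

```text
t 44.05 p [0.4631 0.2762 0.1525] F [0.13 0.38 0.07] w 0.759 g 67.8
T [0.04 0.14 0.02] couple x,y [-0.03  0.16]
[(135, 12), (136, 21), (137, 18), (138, 18), (139, 28), (140, 57), (141, 59), (142, 73), (143, 51), (144, 25), (145, 16), (146, 7), (147, 13), (148, 13), (149, 7), (150, 11), (151, 18), (152, 10), (153, 9), (154, 14), (155, 13), (156, 12), (157, 8), (158, 11), (159, 12), (160, 3), (161, 12), (162, 8), (163, 9), (164, 7), (165, 20), (166, 14), (167, 15), (168, 26), (169, 10), (170, 18), (171, 18), (172, 14), (173, 22), (174, 20), (175, 21), (176, 29), (177, 34), (178, 46), (179, 32), (180, 24), (181, 20), (182, 7), (183, 2), (184, 5), (185, 3), (186, 4), (187, 5), (188, 3)]
```

>>> jog_arm([
  [[0,0,0.03],[0,0.03,0],30],
  [[0,0,0.05],[0,0.03,0],30],
  [[0,0,0.05],[0,0.03,0],30],
])

```text
time: 44.58
tool_pos: [0.4633, 0.2762, 0.1515]
tool_rot: [-0.008, 0.0, 1.0, 0.0]
contact_force: [0.2, -1.6, 1.0]
gripper_width: 0.756
grasp_force: 68.0
```

```bash
python3 - <<'E'
from h import *
couple()
E
```

```text
t 44.58 p [0.4633 0.2762 0.1515] F [ 0.16 -1.58  0.95] w 0.756 g 68.0
T [-0.09  0.15  0.04] couple x,y [0.2  0.18]
```

>>> jog_arm([
  [[0,-0.02,0],[-0.05,0,0],30],
  [[-0.01,-0.03,0.02],[-0.05,0.03,0],30],
  [[-0.01,-0.03,0.05],[-0.05,0.03,0],30],
  [[-0.01,-0.03,0.05],[-0.05,0.03,0],30],
])

```text
time: 45.08
tool_pos: [0.4635, 0.2758, 0.1504]
tool_rot: [-0.01, 0.0, 1.0, 0.004]
contact_force: [-0.5, 2.1, 2.6]
gripper_width: 0.759
grasp_force: 68.2
```

```bash
python3 - <<'E'
from h import *
couple()
E
```

```text
t 45.08 p [0.4635 0.2758 0.1504] F [-0.51  2.11  2.55] w 0.759 g 68.2
T [ 0.33  0.13 -0.03] couple x,y [-0.05  0.04]
```

>>> jog_arm([
  [[0.01,0.015,0],[0,0,0],30],
  [[0.01,0.015,0.02],[0,0,0],30],
  [[0.01,0.015,0.04],[0,0,0],30],
  [[0.01,0.015,0.04],[0,0,0],30],
])

```text
time: 45.58
tool_pos: [0.4634, 0.2759, 0.1493]
tool_rot: [-0.01, 0.001, 1.0, 0.004]
contact_force: [1.0, 0.2, 3.9]
gripper_width: 0.764
grasp_force: 68.3
```

```bash
python3 - <<'E'
from h import *
couple();hts(.136,.186,3)
E
```

```text
t 45.58 p [0.4634 0.2759 0.1493] F [1.01 0.23 3.93] w 0.764 g 68.3
T [ 0.14 -0.05  0.03] couple x,y [0.1  0.13]
[(136, 22), (137, 22), (138, 30), (139, 55), (140, 68), (141, 64), (142, 42), (143, 24), (144, 15), (145, 6), (146, 10), (147, 13), (148, 9), (149, 13), (150, 12), (151, 17), (152, 11), (153, 11), (154, 7), (155, 11), (156, 13), (157, 10), (158, 8), (159, 13), (160, 7), (161, 7), (162, 12), (163, 9), (164, 16), (165, 23), (166, 20), (167, 12), (168, 15), (169, 17), (170, 15), (171, 20), (172, 14), (173, 22), (174, 46), (175, 54), (176, 28), (177, 20), (178, 9), (179, 7), (180, 5), (181, 4), (182, 0), (183, 3), (184, 2)]
```

>>> jog_arm([
  [[0,0,-0.05],[0,0,0],30],
  [[-0.015,0,-0.05],[-0.02,0.03,0],30],
  [[-0.02,0,-0.03],[-0.02,0.03,0],30],
  [[-0.02,0,0],[-0.02,0.03,0],30],
  [[-0.02,0,0],[-0.02,0.03,0],30],
])

```text
time: 46.35
tool_pos: [0.4635, 0.2758, 0.149]
tool_rot: [-0.013, 0.0, 1.0, 0.005]
contact_force: [0.7, -0.0, 3.8]
gripper_width: 0.759
grasp_force: 68.3
```

```bash
python3 - <<'E'
from h import *
couple();hts(.136,.186,3)
E
```

```text
t 46.35 p [0.4635 0.2758 0.149 ] F [ 0.69 -0.05  3.81] w 0.759 g 68.3
T [ 0.12 -0.05 -0.05] couple x,y [0.12 0.08]
[(136, 15), (137, 21), (138, 32), (139, 44), (140, 58), (141, 50), (142, 68), (143, 21), (144, 14), (145, 11), (146, 19), (147, 9), (148, 10), (149, 13), (150, 7), (151, 12), (152, 16), (153, 8), (154, 11), (155, 15), (156, 10), (157, 10), (158, 11), (159, 9), (160, 10), (161, 4), (162, 12), (163, 6), (164, 23), (165, 23), (166, 17), (167, 15), (168, 23), (169, 9), (170, 19), (171, 11), (172, 26), (173, 24), (174, 39), (175, 52), (176, 26), (177, 15), (178, 11), (179, 4), (180, 5), (181, 6), (182, 1), (183, 4), (184, 3)]
```

>>> jog_arm([
  [[0,0,-0.05],[0,0,0],30],
  [[-0.02,-0.01,-0.05],[-0.04,0.03,0],30],
  [[-0.02,-0.01,-0.02],[-0.04,0.03,0],30],
  [[-0.02,-0.01,0.01],[-0.04,0.03,0],30],
  [[-0.02,-0.01,0.01],[-0.04,0.03,0],30],
])

```text
time: 47.12
tool_pos: [0.4638, 0.2756, 0.1488]
tool_rot: [-0.015, 0.0, 1.0, 0.008]
contact_force: [-0.6, 1.3, 2.7]
gripper_width: 0.757
grasp_force: 68.3
```

```bash
python3 - <<'E'
from h import *
couple();hts(.136,.186,3)
E
```

```text
t 47.12 p [0.4638 0.2756 0.1488] F [-0.58  1.27  2.69] w 0.757 g 68.3
T [0.1  0.29 0.03] couple x,y [-0.13  0.18]
[(136, 13), (137, 27), (138, 36), (139, 53), (140, 52), (141, 55), (142, 40), (143, 27), (144, 19), (145, 9), (146, 9), (147, 10), (148, 12), (149, 19), (150, 11), (151, 10), (152, 13), (153, 13), (154, 17), (155, 10), (156, 14), (157, 12), (158, 3), (159, 8), (160, 13), (161, 8), (162, 7), (163, 12), (164, 16), (165, 15), (166, 17), (167, 24), (168, 20), (169, 17), (170, 16), (171, 12), (172, 17), (173, 33), (174, 39), (175, 48), (176, 34), (177, 18), (178, 5), (179, 3), (180, 4), (181, 3), (182, 4), (183, 3), (184, 1)]
```

>>> jog_arm([
  [[0,0,-0.02],[0,0,0],30],
  [[0,0,-0.02],[0,0,0],80],
  [[0,0,-0.02],[0,0,0],100],
  [[0,0,-0.02],[0,0,0],100],
  [[0,0,-0.8],[0,0,0],100],
  [[0,0,-1.6],[0,0,0],100],
  [[0,0,-2.6],[0,0,0],100],
  [[0,0,-3],[0,0,0],100],
])

```text
time: 48.28
tool_pos: [0.4676, 0.2749, 0.2275]
tool_rot: [-0.012, 0.001, 1.0, 0.009]
contact_force: [-0.0, 0.1, 0.8]
gripper_width: 0.998
grasp_force: 0.0
```

```bash
python3 - <<'E'
from h import *
couple(); hts(.136,.186,3); go((.385,.164,.23),180)
seat(.0725,.02,(.385,.164)); seat(.047,.04,(.385,.164))
i,d=grab_frame("scene"); cv2.imwrite("pics/a9.png",cv2.resize(i[80:220,200:360,::-1],None,fx=4,fy=4,interpolation=2))
E
```

```text
t 48.27 p [0.4676 0.2749 0.2275] F [-0.01  0.09  0.77] w 0.998 g 0.0
T [-0.05  0.   -0.07] couple x,y [-0.07  0.  ]
[(136, 15), (137, 28), (138, 32), (139, 33), (140, 50), (141, 67), (142, 63), (143, 53), (144, 38), (145, 26), (146, 18), (147, 23), (148, 27), (149, 22), (150, 24), (151, 22), (152, 20), (153, 18), (154, 30), (155, 26), (156, 21), (157, 14), (158, 29), (159, 13), (160, 19), (161, 18), (162, 25), (163, 31), (164, 28), (165, 32), (166, 29), (167, 41), (168, 40), (169, 36), (170, 41), (171, 36), (172, 80), (173, 85), (174, 79), (175, 81), (176, 28), (177, 6), (178, 0), (179, 1), (180, 0), (181, 0), (182, 0), (183, 0), (184, 0)]
shift [ 3.26 -4.42 -0.2 ] turn [ 0.12 -0.2  -0.01]
scene 45 [0.3847 0.1627 0.0741] [0.3847 0.1652 0.0122]
top 42 [0.386  0.1669 0.0736] [0.3851 0.1674 0.0111]
scene 232 [0.3828 0.1585 0.049 ] [0.3846 0.1666 0.0267]
top 228 [0.3841 0.1663 0.047 ] [0.3855 0.1678 0.0261]
```

View pics/a9.png

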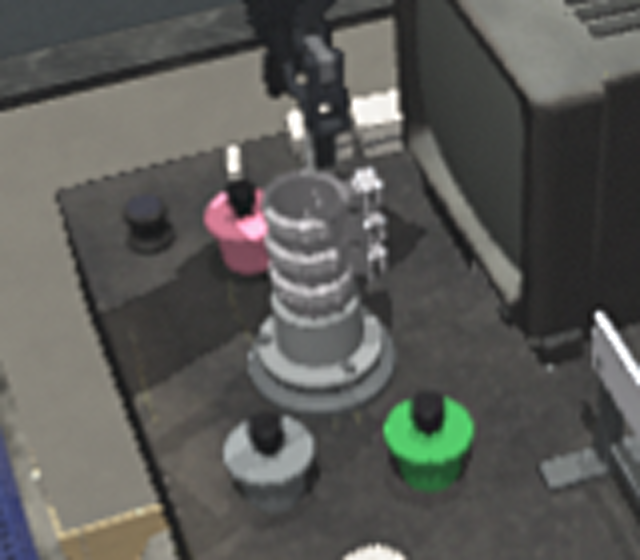

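All three sleeves are nested, with rims at about 110, 142 and 174 mm (stack at crop 315,240). Next is the cap, at crop (268,450), about (0.385, 0.1655).

>>> jog_arm([
  [[1.2,-1.6,-0.1],[0.12,-0.2,0],100],
  [[2.6,-3.4,-0.1],[0.12,-0.2,0],60],
  [[3.3,-4.4,0],[0.12,-0.2,0],60],
  [[3.3,-4.4,1],[0.12,-0.2,0],60],
  [[3.3,-4.4,2.8],[0.12,-0.2,0],60],
  [[3.3,-4.4,4.4],[0.12,-0.2,0],60],
  [[3.3,-4.4,4.8],[0.12,-0.2,0],60],
  [[3.3,-4.4,4.8],[0.12,-0.2,0],60],
])

```text
time: 49.68
tool_pos: [0.3799, 0.1663, 0.1044]
tool_rot: [-0.001, 0.001, 1.0, -0.001]
contact_force: [-0.2, 0.5, 0.7]
gripper_width: 0.604
grasp_force: 0.0
```

```bash
python3 - <<'E'
from h import *
st(); go((.385,.1655,.0545),180)
E
```

```text
t 49.67 p [0.3799 0.1663 0.1044] F [-0.19  0.52  0.67] w 0.604 g 0.0
shift [-0.21 -0.03  1.99] turn [-0.01 -0.02 -0.01]
```

>>> jog_arm([
  [[-0.21,-0.02,0.2],[0,0,0],60],
  [[-0.21,-0.02,1],[0,0,0],60],
  [[-0.21,-0.02,1.7],[0,0,0],60],
  [[-0.21,-0.02,1.98],[0,0,0],60],
  [[-0.21,-0.02,1.98],[0,0,0],60],
  [[-0.21,-0.02,1.98],[0,0,0],20],
  [[-0.21,-0.02,1.98],[0,0,0],0],
  [[-0.21,-0.02,1.98],[0,0,0],0],
])

```text
time: 50.68
tool_pos: [0.3863, 0.1659, 0.0562]
tool_rot: [0.0, 0.0, 1.0, -0.001]
contact_force: [-0.2, -1.1, 5.3]
gripper_width: 0.284
grasp_force: 58.8
```

>>> jog_arm([
  [[0,0,0],[0,0,0],0],
  [[0,0,0],[0,0,0],0],
  [[0,0,-1],[0,0,0],0],
  [[0,0,-3],[0,0,0],0],
  [[0,0,-5],[0,0,0],0],
  [[0,0,-7],[0,0,0],0],
  [[0,0,-7.4],[0,0,0],0],
  [[0,0,-7.4],[0,0,0],0],
])

```text
time: 51.68
tool_pos: [0.3855, 0.166, 0.2396]
tool_rot: [-0.001, 0.001, 1.0, -0.001]
contact_force: [-0.2, -0.3, 0.3]
gripper_width: 0.279
grasp_force: 59.1
```

```bash
python3 - <<'E'
from h import *
st(); go((.463,.2765,.235),180); seat(.1735,.045,(.463,.276))
E
```

```text
t 51.67 p [0.3855 0.166  0.2396] F [-0.19 -0.27  0.32] w 0.279 g 59.1
shift [-3.1   4.42  0.18] turn [-0.01 -0.01 -0.01]
scene 163 [0.4692 0.2735 0.1733] [0.4607 0.2729 0.0293]
top 84 [0.4831 0.2891 0.1738] [0.4673 0.2815 0.0269]
```

>>> jog_arm([
  [[-0.6,1,-0.2],[0,0,0],0],
  [[-1.6,2.4,-0.2],[0,0,0],0],
  [[-2.6,3.8,-0.2],[0,0,0],0],
  [[-3.1,4.4,-0.2],[0,0,0],0],
  [[-3.1,4.4,-0.2],[0,0,0],0],
  [[-3.1,4.4,-0.2],[0,0,0],0],
])

```text
time: 52.52
tool_pos: [0.4622, 0.2752, 0.2429]
tool_rot: [-0.002, 0.001, 1.0, -0.001]
contact_force: [-1.0, -0.1, -1.0]
gripper_width: 0.277
grasp_force: 59.2
```

```bash
python3 - <<'E'
from h import *
s=st(); p=s["tool_pos"]
A=np.concatenate([cloud("scene",d)[d>0] for d in [grab_frame("scene")[1] for _ in range(3)]])
T=A[(abs(A[:,2]-.1735)<.003)&(np.hypot(A[:,0]-.463,A[:,1]-.276)<.045)];print("rim",len(T),circ(T))
z=p[2]-.0555
for a,b in((.04,.048),(.005,.018),(.02,.035)):
    T=A[(A[:,2]>z+a)&(A[:,2]<z+b)&(np.hypot(A[:,0]-p[0],A[:,1]-p[1])<.036)];print("cap",a,len(T),circ(T) if len(T)>20 else "")
go((.463,.2757,.2125),180)
E
```

```text
t 52.52 p [0.4622 0.2752 0.2429] F [-0.99 -0.09 -0.98] w 0.277 g 59.2
rim 302 [0.462  0.2753 0.0309]
cap 0.04 368 [0.4594 0.2718 0.0297]
cap 0.005 156 [0.4596 0.2729 0.0225]
cap 0.02 184 [0.4597 0.273  0.0243]
shift [-0.02  0.02  1.27] turn [-0.01 -0.01 -0.01]
```

>>> jog_arm([
  [[-0.06,0.04,0.2],[0,0,0],0],
  [[-0.06,0.04,0.6],[0,0,0],0],
  [[-0.06,0.04,1],[0,0,0],0],
  [[-0.06,0.04,1.3],[0,0,0],0],
  [[-0.06,0.04,1.4],[0,0,0],0],
  [[-0.06,0.04,1.4],[0,0,0],0],
  [[-0.06,0.04,1.4],[0,0,0],0],
])

```text
time: 53.55
tool_pos: [0.4648, 0.277, 0.2102]
tool_rot: [-0.0, 0.001, 1.0, -0.0]
contact_force: [0.2, -0.2, -0.9]
gripper_width: 0.282
grasp_force: 59.2
```

>>> jog_arm([
  [[0,0,0.04],[0,0,0],0],
  [[0,0,0.08],[0,0,0],0],
  [[0,0,0.08],[0,0,0],0],
])

```text
time: 53.92
tool_pos: [0.4646, 0.2769, 0.2076]
tool_rot: [-0.001, 0.001, 1.0, -0.001]
contact_force: [-0.0, 0.3, -0.6]
gripper_width: 0.277
grasp_force: 59.2
```

>>> jog_arm([
  [[0,0,0.04],[0,0,0],0],
  [[0,0,0.08],[0,0,0],0],
  [[0,0,0.12],[0,0,0],0],
  [[0,0,0.12],[0,0,0],0],
])

```text
time: 54.42
tool_pos: [0.4644, 0.2768, 0.2045]
tool_rot: [-0.001, 0.001, 1.0, -0.001]
contact_force: [-1.4, -0.2, -1.2]
gripper_width: 0.278
grasp_force: 59.2
```

```bash
python3 - <<'E'
from h import *
couple()
E
```

```text
t 54.42 p [0.4644 0.2768 0.2045] F [-1.41 -0.16 -1.23] w 0.278 g 59.2
T [-0.08  0.16 -0.01] couple x,y [-0.06 -0.1 ]
```

Still free, with a slight force towards -x. I'll nudge it and go on.

>>> jog_arm([
  [[0.02,0,0.03],[0,0,0],0],
  [[0.02,0,0.06],[0,0,0],0],
  [[0.02,0,0.08],[0,0,0],0],
  [[0.02,0,0.08],[0,0,0],0],
])

```text
time: 54.92
tool_pos: [0.4641, 0.2768, 0.2026]
tool_rot: [-0.001, 0.001, 1.0, -0.001]
contact_force: [-0.6, -1.0, -1.1]
gripper_width: 0.278
grasp_force: 59.2
```

>>> jog_arm([
  [[0,0,0.03],[0,0,0],0],
  [[0,0,0.05],[0,0,0],0],
  [[0,0,0.05],[0,0,0],0],
])

```text
time: 55.3
tool_pos: [0.4641, 0.2769, 0.2016]
tool_rot: [-0.001, 0.001, 1.0, -0.001]
contact_force: [-2.3, 0.2, 1.8]
gripper_width: 0.283
grasp_force: 59.3
```

>>> jog_arm([
  [[0.02,0,0],[0,0,0],0],
  [[0.03,0,0.01],[0,0,0],0],
  [[0.03,0,0.03],[0,0,0],0],
  [[0.03,0,0.03],[0,0,0],0],
])

```text
time: 55.8
tool_pos: [0.4636, 0.2769, 0.2011]
tool_rot: [-0.0, 0.001, 1.0, -0.0]
contact_force: [-0.4, -1.8, 1.4]
gripper_width: 0.281
grasp_force: 59.3
```

```bash
python3 - <<'E'
from h import *
couple(); hts(.165,.2,3)
E
```

```text
t 55.8 p [0.4636 0.2769 0.2011] F [-0.44 -1.78  1.42] w 0.281 g 59.3
T [-0.14 -0.02 -0.  ] couple x,y [ 0.18 -0.09]
[(165, 19), (166, 26), (167, 25), (168, 12), (169, 17), (170, 20), (171, 19), (172, 47), (173, 55), (174, 66), (175, 37), (176, 20), (177, 12), (178, 12), (179, 12), (180, 6), (181, 3), (182, 2), (183, 1), (184, 2), (185, 6), (186, 9), (187, 10), (188, 20), (189, 21), (190, 55), (191, 95), (192, 164), (193, 141), (194, 83), (195, 37), (196, 12), (197, 0), (198, 0)]
```

The flange top is at about 192.7 mm against 192 expected, so the cap is resting in the top sleeve. I'll release and back off.

>>> jog_arm([
  [[0,-0.02,0],[0,0,0],0],
  [[0,-0.02,0],[0,0,0],30],
  [[0,-0.02,0],[0,0,0],60],
  [[0,-0.02,0],[0,0,0],60],
  [[0,-0.02,-0.5],[0,0,0],60],
  [[0,-0.02,-1.5],[0,0,0],60],
  [[1,-1,-3],[0,0,0],60],
  [[2,-3,-3.4],[0,0,0],60],
])

```text
time: 56.95
tool_pos: [0.414, 0.2023, 0.2901]
tool_rot: [0.002, -0.001, 1.0, 0.0]
contact_force: [1.2, -1.5, -0.6]
gripper_width: 0.598
grasp_force: 0.0
```

```bash
python3 - <<'E'
from h import *
st(); hts(.165,.2,3)
i,d=grab_frame("scene"); cv2.imwrite("pics/b0.png",cv2.resize(i[60:230,200:400,::-1],None,fx=3.5,fy=3.5,interpolation=2))
E
```

```text
t 56.95 p [0.414  0.2023 0.2901] F [ 1.18 -1.49 -0.55] w 0.598 g 0.0
[(165, 22), (166, 18), (167, 20), (168, 23), (169, 16), (170, 24), (171, 17), (172, 35), (173, 55), (174, 43), (175, 50), (176, 19), (177, 13), (178, 16), (179, 3), (180, 6), (181, 4), (182, 1), (183, 0), (184, 5), (185, 11), (186, 6), (187, 17), (188, 26), (189, 43), (190, 90), (191, 157), (192, 161), (193, 102), (194, 47), (195, 10), (196, 5), (197, 6), (198, 3)]
```

View pics/b0.png

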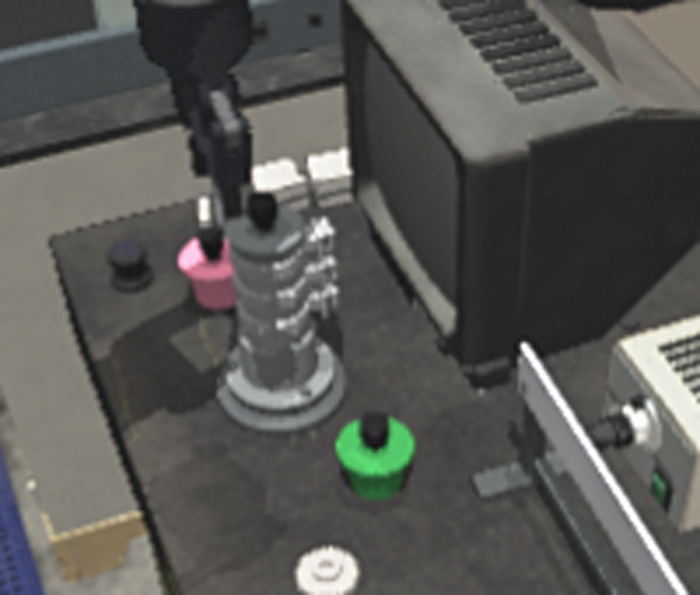

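The full nest stands upright with the cap in it, knob up (crop 265,215). The look-alikes and bystanders in this crop look untouched.

>>> jog_arm([
  [[1,-1,0],[0,0,0],60],
  [[1,-1,0],[0,0,0],60],
])

```text
time: 57.4
tool_pos: [0.388, 0.1771, 0.2856]
tool_rot: [-0.001, 0.001, 1.0, -0.001]
contact_force: [0.8, 0.7, -0.5]
gripper_width: 0.602
grasp_force: 0.0
```

```bash
python3 -c "
from plant import *
print(job_done())"
```

```text
the job is handed in; nothing more can be done
None
```

Job handed in at about 57 s: the cap was set aside first, all three sleeves present are nested wide end up in the seat, and the cap sits knob up in the top sleeve; sleeves 1 and 3 dropped the last 1–2 mm on release, and the seat may have sunk just under 1 mm while sleeve 3 went in.

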